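# Set out the sample jars and snap the grade markers on the rail

## Task

Set out the rice samples on the display rack: first push every jar that is on the counter down into the bay of its lid's colour until it snaps fully home, then slide the rail bolt by its black handle all the way into its keeper. After that snap every marker that is on the counter fully onto the rail, upright and centred in front of the bay of its colour, and leave the other things on the counter where they are.

Things in the scene. Friction and masses are not known exactly. Their poses are not given: they have to be found in the camera images.
- jar_red: sealed white sample jar with red lid and red band, loose, upright on the counter, may be absent. 88 mm tall, about 0.2 kg, weighted foot. Body 50 mm diameter, tapering over the lowest 12 mm to a 40 mm foot and over 46 to 54 mm height to a 40 mm neck; lid 42 mm diameter from 64 to 88 mm height (grip it there). Origin at the centre of its underside, z up.
- jar_blue: sealed white sample jar with blue lid and blue band, loose, upright on the counter, may be absent. 88 mm tall, about 0.2 kg, weighted foot. Body 50 mm diameter, tapering over the lowest 12 mm to a 40 mm foot and over 46 to 54 mm height to a 40 mm neck; lid 42 mm diameter from 64 to 88 mm height (grip it there). Origin at the centre of its underside, z up.
- jar_yellow: sealed white sample jar with yellow lid and yellow band, loose, upright on the counter, may be absent. 88 mm tall, about 0.2 kg, weighted foot. Body 50 mm diameter, tapering over the lowest 12 mm to a 40 mm foot and over 46 to 54 mm height to a 40 mm neck; lid 42 mm diameter from 64 to 88 mm height (grip it there). Origin at the centre of its underside, z up.
- jar_green: sealed white sample jar with green lid and green band, loose, upright on the counter, may be absent. 88 mm tall, about 0.2 kg, weighted foot. Body 50 mm diameter, tapering over the lowest 12 mm to a 40 mm foot and over 46 to 54 mm height to a 40 mm neck; lid 42 mm diameter from 64 to 88 mm height (grip it there). Origin at the centre of its underside, z up.
- mark_red: red marker, 75 g, standing on its clip arms; may be absent. Grip tab 12 (x) x 34 (y) x 45 mm tall, 16 to 61 mm above the origin. Below, two grey sprung arms 30 mm long in y, lips 22.7 mm below the origin, narrowest gap 11 mm, 8.5 mm below it. Origin: rail axis (along y) when fully snapped on. Pushed straight down on the rail, either way round, it snaps on at 5 to 20 N.
- mark_blue: blue marker, 75 g, standing on its clip arms; may be absent. Grip tab 12 (x) x 34 (y) x 45 mm tall, 16 to 61 mm above the origin. Below, two grey sprung arms 30 mm long in y, lips 22.7 mm below the origin, narrowest gap 11 mm, 8.5 mm below it. Origin: rail axis (along y) when fully snapped on. Pushed straight down on the rail, either way round, it snaps on at 5 to 20 N.
- mark_yellow: yellow marker, 75 g, standing on its clip arms; may be absent. Grip tab 12 (x) x 34 (y) x 45 mm tall, 16 to 61 mm above the origin. Below, two grey sprung arms 30 mm long in y, lips 22.7 mm below the origin, narrowest gap 11 mm, 8.5 mm below it. Origin: rail axis (along y) when fully snapped on. Pushed straight down on the rail, either way round, it snaps on at 5 to 20 N.
- mark_green: green marker, 75 g, standing on its clip arms; may be absent. Grip tab 12 (x) x 34 (y) x 45 mm tall, 16 to 61 mm above the origin. Below, two grey sprung arms 30 mm long in y, lips 22.7 mm below the origin, narrowest gap 11 mm, 8.5 mm below it. Origin: rail axis (along y) when fully snapped on. Pushed straight down on the rail, either way round, it snaps on at 5 to 20 N.
- bay_red: red bay of the rack (fixed red plates on its floor, on top of its two posts and on the base in front). Origin: centre of its floor, 12 mm above the counter; x away from the robot, y along the rail towards the keeper. A seated jar's origin is here. The four bays are 85 mm apart along y, in any colour order.
- bay_red_rail (a point): point on the rail's axis straight in front of the red bay: 75 mm to -x of the bay's centre, 60 mm above the counter; axes as the bay's. A snapped red marker has its origin here, its y along the rail.
- bay_blue: blue bay of the rack (fixed blue plates on its floor, on top of its two posts and on the base in front). Origin: centre of its floor, 12 mm above the counter; x away from the robot, y along the rail towards the keeper. A seated jar's origin is here. The four bays are 85 mm apart along y, in any colour order.
- bay_blue_rail (a point): point on the rail's axis straight in front of the blue bay: 75 mm to -x of the bay's centre, 60 mm above the counter; axes as the bay's. A snapped blue marker has its origin here, its y along the rail.
- bay_yellow: yellow bay of the rack (fixed yellow plates on its floor, on top of its two posts and on the base in front). Origin: centre of its floor, 12 mm above the counter; x away from the robot, y along the rail towards the keeper. A seated jar's origin is here. The four bays are 85 mm apart along y, in any colour order.
- bay_yellow_rail (a point): point on the rail's axis straight in front of the yellow bay: 75 mm to -x of the bay's centre, 60 mm above the counter; axes as the bay's. A snapped yellow marker has its origin here, its y along the rail.
- bay_green: green bay of the rack (fixed green plates on its floor, on top of its two posts and on the base in front). Origin: centre of its floor, 12 mm above the counter; x away from the robot, y along the rail towards the keeper. A seated jar's origin is here. The four bays are 85 mm apart along y, in any colour order.
- bay_green_rail (a point): point on the rail's axis straight in front of the green bay: 75 mm to -x of the bay's centre, 60 mm above the counter; axes as the bay's. A snapped green marker has its origin here, its y along the rail.
- rack: white display rack, base 150 x 550 x 12 mm, fixed. In each bay two posts 64 mm tall above the floor (55 mm apart in x) carry sprung steel balls 57 mm above the floor, tips 42 mm apart; dividers 42 mm tall at the sides, 54 mm apart in y. A jar put in rests on the balls about 55 mm too high until pushed down at 5 to 20 N; the balls snap in over its shoulder when its foot meets the floor.
- rail (a joint): the round steel rail of 20 mm diameter, a long sliding bolt in front of the bays: 0 = fully withdrawn (its end short of the keeper), 0.060 m = fully home in the keeper; grows as it slides along +y of the bays. Stays where left; friction about 3 N. It spans all bays at any value.
- rail_handle (a point): centre of the rail's black block handle, 22 mm (x) by 18 mm (y) by 36 mm tall, standing above the rail, 107 mm above the counter; moves with the rail (axes as the bays'). Grip it from above and slide it along y. The rail's guides, 33 and more mm from it along y, are 79 mm high.
- calculator: desk calculator 130 by 85 by 16 mm, a bystander, to be left alone; origin under its centre
- bowl: white bowl, 124 mm across, a bystander, to be left alone; origin under its centre
- stamp: rubber stamp with round wooden knob, 59 mm tall, a bystander, to be left alone; origin under its centre
- mug: blue mug 90 mm tall, a bystander, to be left alone; origin under its centre
- scoop: aluminium scoop with wooden handle, 190 mm long, a bystander, to be left alone; origin under its centre (under the root of the handle)

How it is judged (in metres and radians):
On the way, in this order (a step that is already met when the one before it is completed fails the run):
1. every jar present is snapped home in the bay of its colour (horizontal distance between jar_red and bay_red below 0.006 m and z of jar_red in the frame of bay_red between -0.004 and 0.004 m and angle between each of jar_red, jar_blue, jar_yellow, jar_green's own z axis and vertical below 0.1 rad and horizontal distance between jar_blue and bay_blue below 0.006 m and z of jar_blue in the frame of bay_blue between -0.004 and 0.004 m and horizontal distance between jar_yellow and bay_yellow below 0.006 m and z of jar_yellow in the frame of bay_yellow between -0.004 and 0.004 m and horizontal distance between jar_green and bay_green below 0.006 m and z of jar_green in the frame of bay_green between -0.004 and 0.004 m), for 0.2 s.
2. the rail is slid home into its keeper (value of joint rail above 0.055 m), for 0.2 s.
3. every marker present is snapped on the rail in front of the bay of its colour (x of mark_red in the frame of bay_red_rail between -0.004 and 0.004 m and y of mark_red in the frame of bay_red_rail between -0.018 and 0.018 m and z of mark_red in the frame of bay_red_rail between -0.004 and 0.004 m and angle between each of mark_red, mark_blue, mark_yellow, mark_green's own z axis and vertical below 0.35 rad and x of mark_blue in the frame of bay_blue_rail between -0.004 and 0.004 m and y of mark_blue in the frame of bay_blue_rail between -0.018 and 0.018 m and z of mark_blue in the frame of bay_blue_rail between -0.004 and 0.004 m and x of mark_yellow in the frame of bay_yellow_rail between -0.004 and 0.004 m and y of mark_yellow in the frame of bay_yellow_rail between -0.018 and 0.018 m and z of mark_yellow in the frame of bay_yellow_rail between -0.004 and 0.004 m and x of mark_green in the frame of bay_green_rail between -0.004 and 0.004 m and y of mark_green in the frame of bay_green_rail between -0.018 and 0.018 m and z of mark_green in the frame of bay_green_rail between -0.004 and 0.004 m), for 0.2 s.
At the end, for the whole second after the job is handed in: Each jar within 6 mm of its bay's centre, 4 mm of its floor and 0.1 rad of upright; rail over 55 mm; each marker within 4 mm of the rail's axis (across and in height), 18 mm along it of the point before its bay, 0.35 rad of upright; all at rest. Absent things do not count (all of step 1 and all of step 3 and value of joint rail above 0.055 m and linear speed of each of jar_red, jar_blue, jar_yellow, jar_green, mark_red, mark_blue, mark_yellow, mark_green below 0.02 m/s); the robot touches nothing.
It fails at once if a bystander is moved more than 40 mm (distance of any of calculator, bowl, stamp, mug, scoop from where it was at the start of the episode above 0.04 m).
Of jar_red, jar_blue, jar_yellow, jar_green only 3 to 4 are there at a start; the rules pass over those that are not, and their reading is None.
Of mark_red, mark_blue, mark_yellow, mark_green only 3 to 4 are there at a start; the rules pass over those that are not, and their reading is None.
At some moment in a run one of jar_red, jar_blue, jar_yellow, jar_green may be knocked a few centimetres aside while the robot is not near it.
It also fails if it takes over 208 s, if anything falls off the work surface, if the arm or the gripper's body presses on something with over 40 N, if the wrist force passes 120 N, or if a joint passes its speed limit or range.

## Robot

A 6-joint arm with a two-finger parallel gripper is mounted at the origin on the work surface. World frame = base frame: x ahead of the robot, y to its left, z up, the work surface at z = 0. Lengths are in mm, angles in degrees, forces in N, time in s.
With the tool pointing down it reaches from about 300 to 850 mm from the base axis. Payload 4.2 kg.
Tool frame: the origin (TCP) lies midway between the tips of the shut fingers; the grasp point (between the pads) lies 19 mm behind it; z points along the fingers, x is the direction in which the jaws open and shut, and the axes are right-handed (so a half turn about z gives the same grasp; the last joint's range is limited). The gripper opens to 91 mm and grips with 3 to 60 N. Pads are 32 mm wide; open, the fingers measure 118 mm over their backs; the gripper's body (76 mm by 178 mm) begins 60 mm behind the grasp point.
Start: joints at [-69.786, 18.312, 89.639, -0, 72.044, -1.146], TCP at [209.433, -535.519, 213.976] pointing down, gripper open.
Joint ranges: [-177.97, 177.97], [-48.28, 115.42], [12.27, 149.76], [-77.06, 257.06], [2.81, 150.46], [-146.56, 146.56]. Speed limits (degrees/s): [147.25, 147.25, 180, 180, 180, 180].

## Interface

Orientations are given as [roll, pitch, yaw] about the fixed x, y, z axes, in that order (R = Rz(yaw) Ry(pitch) Rx(roll)).
In Python, from workcell import monitor, vision, job, models gives the robot as it stands.
- The arm moves only by the shell command python3 -m creep 'ROWS' [FORCE]. ROWS is text: rows parted by semicolons, each of 7 numbers parted by spaces: the shift along the world's x, y, z in cm, then the turn, a rotation vector about the world's x, y, z in rad, then the gripper's target within -1 to 1 (shut at 1, half-way at 0, fully open at -1). In form: tx ty tz ax ay az hand; .... A call has 1 to 12 rows; each row shifts and turns the pose as measured when the row begins; what a row does not reach is not made up. A row lasts 1/12 s, in which the tool goes at most 41.7 mm and 7.16 degrees, less where a joint would pass 70% of its speed; a pose out of reach is approached as far as the arm can. A call is refused whole if a number of a shift passes 4.17 or a number of a turn 0.125, either way. A call with a gripper value outside its range is refused whole. The fingers move at their own pace and stop on an object; FORCE is the grip in N (left out, the last holds). Time passes only in rows, so rows that do not move let the fingers close. It gives the time, the measured TCP pose, the force and the opening at its end, in the units of the state.
- monitor.state(): the state, without advancing time (a new reading comes with each control period).
- vision.grab_frame(name): name is "scene" or "top" or "wrist"; returns a dict with "img" (480x640x3 uint8, red, green, blue), "mtx" (3x3 intrinsics, pixels), "view" (4x4, takes a point from world to camera coordinates). Camera axes: x right, y down, z forward; pixel columns grow to the right and rows downward; lengths in mm; the calibration is good to about 2 mm. A picture is of the moment at which its call begins. There is no depth.
- job.job_done(): hands the job in, once; it reports no verdict.
Trained networks look in the newest picture that a camera, given by its name, has taken for a name from the list of things; names that differ only in an ending like _2 or _b are one class to them, and where a whole thing is asked for, a point or a joint stands for the part that bears it (a point fixed in the world has none). Each returns a list of dicts, best first, with "confidence" (0 to 1); they miss things now and then, are a little off and sometimes report something else, mostly with a low value. They report only what shows in the picture. A call takes as long as a camera call.
- models.search_frame(camera, query): "rect" ([left, top, right, bottom] in pixels, round what is visible of it).
- models.mark_of(camera, query): "at" ([column, row] in pixels: a listed point, or the origin of a listed thing).
The state is a dict: "time_s": time; "qpos": joint angles; "qvel": joint speeds; "effort": joint torques, N m; "ee_pos": TCP position; "ee_rot": TCP orientation; "force": force on the tool from outside, world axes, zero at the start; "torque": the same for the moment, N m; "gripper_width": finger opening in mm.
Only numpy, scipy, OpenCV 4.12 (cv2) and the standard library are available. Lean on these libraries where they do the work, as an engineer would, in place of code of your own. Each camera call takes 0.05 s, during which the arm holds its last target.

## Working session

There is one attempt and no reset: what is moved stays moved. The work goes in short steps, Python scripts to look and compute and a shell command to move; the robot and the scene stay as the last step left them, time stands still between calls to the robot, and variables do not carry over. Pictures are saved under pics/ and viewed, and the job is handed in when it is done.

```bash
mkdir -p pics; ls
cat > h.py <<'E'
from workcell import monitor, vision, job, models
import numpy as np, cv2
def snap(cam,fn):
    f=vision.grab_frame(cam); cv2.imwrite('pics/'+fn,f['img'][:,:,::-1]); return f
def cast(f,uv,z):
    K=np.array(f['mtx']);V=np.array(f['view']);R=V[:3,:3];t=V[:3,3]
    d=R.T@np.linalg.inv(K)@np.array([uv[0],uv[1],1.]);c=-R.T@t
    return c+d*(z-c[2])/d[2]
def proj(f,p):
    K=np.array(f['mtx']);V=np.array(f['view']);q=K@(V[:3,:3]@np.array(p,float)+V[:3,3]);return q[:2]/q[2]
E
python3 - <<'E'
from h import *
print(monitor.state())
for c in ['scene','top','wrist']:
    f=snap(c,c+'0.png'); print(c,np.round(-f['view'][:3,:3].T@f['view'][:3,3]),np.round(f['view'][:3,:3],2).tolist(),f['mtx'][0][0])
E
```

```text
pics
{'time_s': 0.0, 'qpos': array([-6.97840171e+01,  1.83508510e+01,  8.97077091e+01,  1.03726624e-03,
        7.20427731e+01, -1.14310322e+00]), 'qvel': array([-0.00497771,  0.01233641,  0.05731956,  0.0008562 ,  0.02424763,
       -0.06681466]), 'effort': array([ 1.16596955e-03, -4.12451684e+01, -2.31973171e+01,  7.27952574e-02,
        4.57403704e-02, -1.53863912e-04]), 'ee_pos': array([ 209.27717814, -535.01341056,  213.11936812]), 'ee_rot': array([-1.79996992e+02,  1.01293411e-01, -6.86412318e+01]), 'force': array([ 0.34042634, -0.41391517,  0.25706809]), 'torque': array([-0.00718125, -0.01817556,  0.00609537]), 'gripper_width': 91.18245287930424}
scene [1178.  257. 1124.] [[-0.39, 0.92, -0.01], [0.77, 0.32, -0.55], [-0.5, -0.22, -0.84]] 575.3350006233572
top [ 2.650e+02 -1.000e+00  1.341e+03] [[-0.08, -1.0, 0.0], [-0.97, 0.08, -0.22], [0.22, -0.02, -0.97]] 579.3771097968649
wrist [ 285. -504.  384.] [[0.36, -0.93, -0.0], [-0.89, -0.35, 0.29], [-0.27, -0.11, -0.96]] 347.8323723240204
```

View pics/scene0.png

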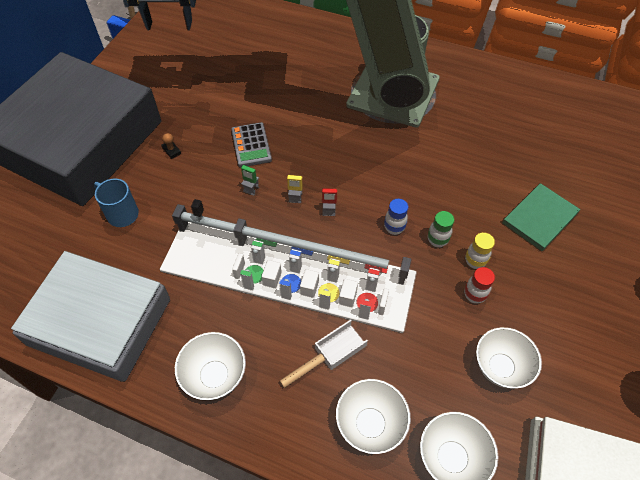

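View pics/top0.png

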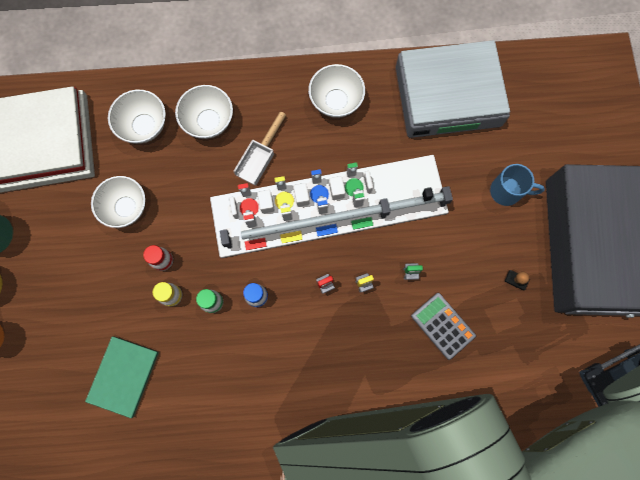

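View pics/wrist0.png

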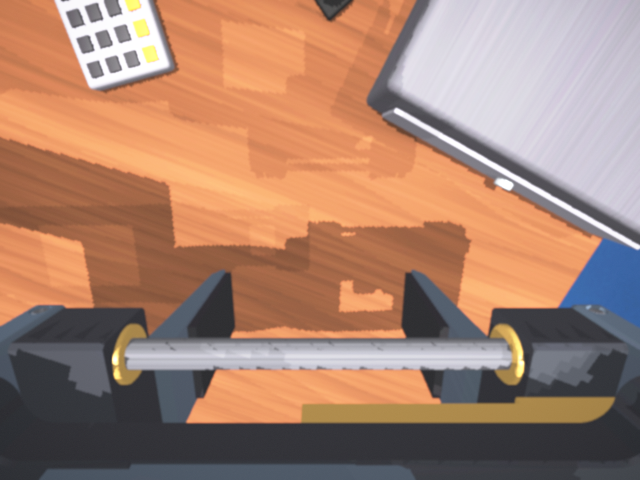

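Top view: four jars at about (157,257) red, (166,293) yellow, (209,300) green and (255,294) blue. There are three markers at (325,283) red, (365,282) yellow and (413,271) green, with no blue one visible. The rack is at (330,205) with its handle at (428,194).

```bash
cat >> h.py <<'E'
def tri(fs,uvs):
    A=[];
    for f,uv in zip(fs,uvs):
        P=np.array(f['mtx'])@np.array(f['view'])[:3]
        A+= [uv[0]*P[2]-P[0],uv[1]*P[2]-P[1]]
        A[-2]=A[-2]/np.linalg.norm(A[-2][:3]);A[-1]=A[-1]/np.linalg.norm(A[-1][:3])
    A=np.array(A); x=np.linalg.lstsq(A[:,:3],-A[:,3],rcond=None)[0]; return x
def yawof(f,a,b,z):
    d=cast(f,b,z)-cast(f,a,z);return np.degrees(np.arctan2(d[1],d[0]))
E
python3 - <<'E'
from h import *
fs={c:vision.grab_frame(c) for c in ['scene','top']}
zz={'jar':0,'mark':22.7,'bay':12}
for n in ['jar_red','jar_blue','jar_yellow','jar_green','mark_red','mark_blue','mark_yellow','mark_green','bay_red','bay_yellow','bay_blue','bay_green','bay_red_rail','bay_yellow_rail','bay_blue_rail','bay_green_rail','rail_handle','calculator','stamp','mug','scoop','bowl']:
    z=60 if n.endswith('_rail') else 107 if 'handle' in n else zz.get(n.split('_')[0],0)
    uv={}
    for c in fs:
        r=models.mark_of(c,n)
        if r: uv[c]=r[0]['at']; print(n,c,round(r[0]['confidence'],2),np.round(r[0]['at']),np.round(cast(fs[c],r[0]['at'],z)), end=' | ')
    if len(uv)==2: print('tri',np.round(tri([fs['scene'],fs['top']],[uv['scene'],uv['top']]),1),end='')
    print()
E
```

```text
jar_red scene 0.89 [474. 295.] [526. 358.   0.] | jar_red top 0.86 [160. 260.] [525. 364.   0.] | tri [525.5 360.6   1.3]
jar_blue scene 0.92 [393. 227.] [424. 141.   0.] | jar_blue top 0.7 [322. 224.] [583. -22.   0.] | tri [536.4  68.6 158.5]
jar_yellow scene 0.6 [475. 263.] [447. 340.   0.] | jar_yellow top 0.91 [175. 300.] [430. 330.   0.] | tri [432.8 338.9 -23. ]
jar_green scene 0.96 [436. 241.] [423. 245.   0.] | jar_green top 0.61 [216. 302.] [418. 237.   0.] | tri [418.  241.7  -8.2]
mark_red scene 0.94 [330. 206.] [441. -12.  23.] | mark_red top 0.57 [325. 284.] [436. -18.  23.] | tri [436.3 -15.8  14.6]
mark_blue scene 0.34 [366. 301.] [641. 150.  23.] | mark_blue top 0.68 [163. 258.] [525. 350.  23.] | tri [575.1 247.5  16.7]
mark_yellow scene 0.91 [294. 190.] [ 430. -107.   23.] | mark_yellow top 0.77 [363. 281.] [ 437. -104.   23.] | tri [ 435.7 -103.7   31.7]
mark_green scene 0.96 [248. 184.] [ 454. -219.   23.] | 
bay_red scene 0.86 [364. 299.] [632. 142.  12.] | bay_red top 0.71 [250. 210.] [628. 147.  12.] | tri [629.2 144.2   9. ]
bay_yellow scene 0.62 [332. 290.] 
[... 872 characters left out ...]
 [ 591.5 -112.6   60. ]
rail_handle scene 0.94 [197. 210.] [ 616. -253.  107.] | 
calculator scene 0.68 [252. 276.] [ 667. -107.    0.] | calculator top 0.86 [443. 324.] [ 325. -281.    0.] | tri [ 346.3 -384.6 -715. ]
stamp scene 0.51 [171. 152.] [ 421. -458.    0.] | stamp top 0.92 [517. 278.] [ 418. -464.    0.] | tri [ 417.9 -463.4   -4.4]
mug scene 0.56 [124. 213.] [ 632. -465.    0.] | mug top 0.88 [506. 192.] [ 629. -471.    0.] | tri [ 629.4 -471.3   -5.9]
scoop scene 0.9 [324. 361.] [788. 114.   0.] | scoop top 0.72 [262. 148.] [786. 112.   0.] | tri [787.5 112.7  -3.4]
bowl scene 0.92 [501. 368.] [665. 448.   0.] | bowl top 0.9 [126. 206.] [662. 443.   0.] | tri [663.1 446.6  -5.3]
```

```bash
cat > rack.py <<'E'
from h import *
from scipy.optimize import least_squares
fs={c:snap(c,c+'1.png') for c in ['scene','top']}
order=['green','blue','yellow','red']
obs=[]
for i,n in enumerate(order):
  for c in fs:
    for k,(q,loc) in enumerate([('bay_'+n,(0,(i-1.5)*85,12)),('bay_'+n+'_rail',(-75,(i-1.5)*85,60))]):
      r=models.mark_of(c,q)
      if r and r[0]['confidence']>.5: obs.append((c,loc,r[0]['at']))
def w(p,loc):
  a=p[2]; return [p[0]+np.cos(a)*loc[0]-np.sin(a)*loc[1],p[1]+np.sin(a)*loc[0]+np.cos(a)*loc[1],loc[2]]
def res(p): return np.concatenate([proj(fs[c],w(p,l))-np.array(at) for c,l,at in obs])
s=least_squares(res,[645,17,.11],loss='soft_l1',f_scale=2)
print(s.x[:2],np.degrees(s.x[2]));print(np.round(s.fun.reshape(-1,2),1).tolist())
p=s.x
for c,(x0,y0,x1,y1) in {'top':(200,140,470,270),'scene':(150,190,430,340)}.items():
  im=fs[c]['img'][:,:,::-1].copy()
  k=2.8; im=cv2.resize(im[y0:y1,x0:x1],None,fx=k,fy=k,interpolation=cv2.INTER_CUBIC)
  P=lambda l:tuple(int(v) for v in ((proj(fs[c],w(p,l))-[x0,y0]+.5)*k))
  for i in range(4):
    y=(i-1.5)*85
    cv2.circle(im,P((0,y,12)),2,(255,0,255),-1);cv2.circle(im,P((-75,y,60)),2,(255,0,255),-1)
    for sx in(-1,1): cv2.circle(im,P((sx*33,y,76)),2,(0,255,255),-1)
  cv2.line(im,P((-75,-180,60)),P((-75,180,60)),(255,255,0),1)
  cv2.imwrite('pics/ov_%s.png'%c,im)
E
python3 rack.py
```

```text
[649.19397085  21.81526448] 5.776635743531511
[[0.4, -5.3], [-0.4, -3.2], [-0.6, -3.7], [-2.9, -0.8], [0.3, -3.6], [1.6, 0.1], [-1.6, -0.2], [0.7, -3.4], [-1.1, -1.9], [0.2, -0.9], [-0.3, 1.2], [-0.6, -2.8], [1.1, -2.5], [-1.0, -0.6], [-4.1, -2.3], [74.7, -64.1]]
```

View pics/ov_top.png

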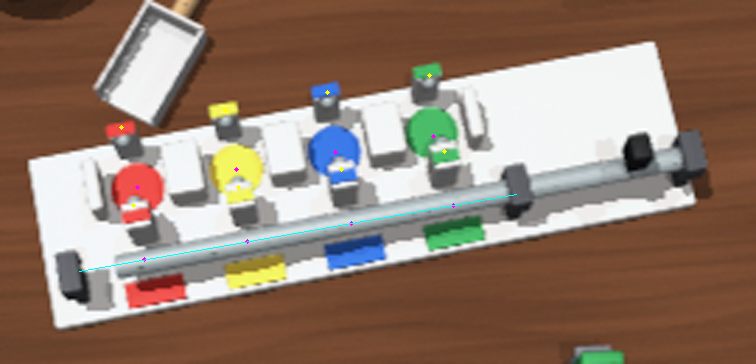

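View pics/ov_scene.png

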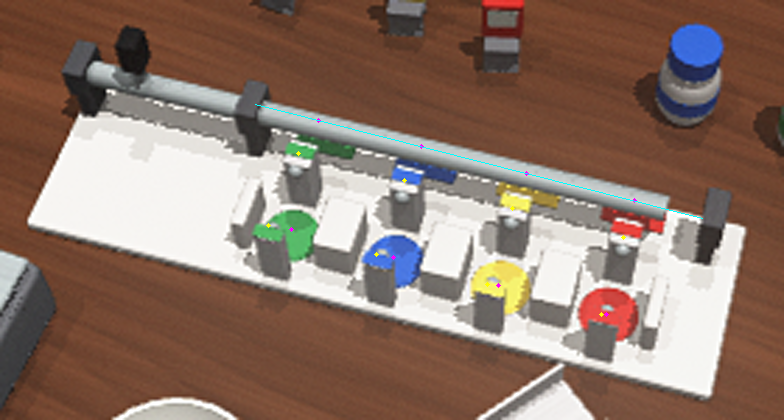

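```bash
cat > blobs.py <<'E'
from h import *
rng={'red':[(0,8),(172,180)],'yellow':[(22,34)],'blue':[(100,125)],'green':[(55,80)]}
def blobs(f,box,minA=15):
  x0,y0,x1,y1=box
  hsv=cv2.cvtColor(np.ascontiguousarray(f['img'][y0:y1,x0:x1]),cv2.COLOR_RGB2HSV)
  out={}
  for c,rs in rng.items():
    m=np.zeros(hsv.shape[:2],np.uint8)
    for a,b in rs: m|=cv2.inRange(hsv,(a,130,60),(b,255,255))
    n,l,st,ce=cv2.connectedComponentsWithStats(m)
    out[c]=[(int(st[i,4]),(ce[i]+[x0,y0]).round(1).tolist(),st[i,:4].tolist()) for i in range(1,n) if st[i,4]>=minA]
  return out
if __name__=='__main__':
  for c,b in {'top':(140,140,440,320),'scene':(230,160,500,330)}.items():
    f=vision.grab_frame(c)
    for k,v in blobs(f,b).items(): print(c,k,v)
E
python3 blobs.py
```

```text
top red [(55, [242.5, 185.5], [97, 43, 12, 6]), (243, [248.7, 207.4], [100, 59, 18, 21]), (179, [255.2, 243.5], [105, 98, 21, 12]), (339, [153.1, 254.5], [3, 105, 22, 20]), (48, [166.6, 263.0], [16, 112, 17, 19]), (98, [324.7, 281.0], [177, 135, 17, 13])]
top yellow [(50, [279.2, 178.5], [134, 36, 11, 6]), (239, [283.9, 200.3], [135, 52, 19, 20]), (183, [290.9, 236.5], [141, 91, 21, 12]), (92, [364.9, 280.1], [217, 135, 17, 12]), (340, [162.7, 291.6], [12, 142, 22, 20]), (40, [177.2, 297.4], [28, 146, 14, 20])]
top blue [(38, [315.8, 171.9], [171, 30, 10, 5]), (242, [318.8, 193.9], [170, 45, 19, 21]), (177, [326.5, 229.6], [176, 84, 22, 12]), (300, [253.0, 292.4], [103, 143, 20, 20])]
top green [(32, [351.8, 165.0], [208, 23, 9, 5]), (189, [352.9, 185.9], [205, 39, 18, 17]), (27, [358.7, 195.5], [215, 54, 9, 4]), (161, [361.6, 222.9], [212, 78, 21, 11]), (79, [413.1, 268.2], [266, 126, 16, 7]), (289, [206.2, 298.6], [57, 149, 19, 20])]
scene red [(165, [329.1, 194.5], [91, 28, 17, 16]), (115, [375.0, 269.3], [135, 104, 22, 11]), (411, [483.1, 277.8], [242, 107, 24, 23]), (103, [473.6, 295.3], [235, 123, 25, 19]), (246, [367.6, 300.5], [127, 133, 21, 19])]
scene yellow [(136, [294.8, 181.9], [57, 15, 15, 16]), (337, [483.6, 242.6], [243, 73, 22, 21]), (84, [475.1, 261.4], [236, 91, 22, 16]), (109, [337.4, 260.2], [98, 95, 22, 10]), (227, [329.5, 291.0], [89, 123, 20, 19])]
scene blue [(291, [398.4, 208.1], [159, 39, 19, 20]), (57, [396.5, 228.2], [156, 63, 20, 9]), (53, [304.1, 250.7], [62, 87, 21, 8]), (41, [294.9, 252.6], [60, 90, 11, 6]), (225, [291.5, 281.7], [50, 114, 21, 19])]
scene green [(68, [249.2, 169.9], [12, 5, 14, 14]), (224, [444.2, 218.5], [205, 51, 19, 16]), (33, [256.7, 243.3], [22, 81, 10, 5]), (142, [255.9, 272.6], [17, 106, 16, 17]), (33, [245.4, 272.7], [11, 111, 10, 5])]
```

Run:
```python
from h import *
t=vision.grab_frame('top');s=vision.grab_frame('scene')
F=[(361.6,222.9),(326.5,229.6),(290.9,236.5),(255.2,243.5)]
B=[(351.8,165),(315.8,171.9),(279.2,178.5),(242.5,185.5)]
for L,z in((F,12),(B,76)):
  P=np.array([cast(t,u,z) for u in L])[:,:2];d=np.polyfit(np.arange(4)-1.5,P,1);print(np.round(P,1).tolist(),d,np.degrees(np.arctan2(-d[0][0],d[0][1])),np.hypot(*d[0]))
print([np.round(cast(t,(200+a/2.8,140+b/2.8),60),1) for a,b in((120,266),(440,203),(600,172))])
print([np.round(cast(s,(150+a/2.8,190+b/2.8),60),1) for a,b in((665,207),(300,123),(92,72))])
# discs, scene
print([np.round(cast(s,u,12),1) for u in ((367.6,300.5),(329.5,291.0),(291.5,281.7))])
# handle top centre
print(cast(t,(200+638/2.8,140+145/2.8),125),cast(s,(150+131/2.8,190+38/2.8),125))
```

```text
[[575.4, -114.8], [565.6, -30.9], [555.5, 53.6], [545.2, 137.9]] [[-10.04455849  84.25779136]
 [560.41596286  11.46326427]] 6.798273633702913 84.85439623309632
[[698.4, -99.4], [688.2, -15.7], [678.8, 68.9], [668.6, 153.2]] [[ -9.88401424  84.22582759]
 [683.48259755  26.74562692]] 6.693124448285637 84.80379572993778
[array([556.8, 159.7,  60. ]), array([ 589.2, -102.8,   60. ]), array([ 605.2, -235.9,   60. ])]
[array([558.9, 165.5,  60. ]), array([ 596. , -123.3,   60. ]), array([ 615.8, -299.2,   60. ])]
[array([632.4, 150.8,  12. ]), array([642.4,  67.3,  12. ]), array([653. , -17.6,  12. ])]
[ 607.42492114 -256.01664617  125.        ] [ 611.10597961 -253.20138647  125.        ]
```

```bash
cat > jars.py <<'E'
from h import *
from blobs import blobs
import sys
for c,b in {'top':(100,220,300,330),'scene':(370,160,530,330)}.items():
    f=vision.grab_frame(c); o=blobs(f,b,60)
    for k,v in o.items():
        if v:
            a=max(v); print(c,k,a[0],np.round(cast(f,a[1],80)[:2],1))
E
python3 jars.py
python3 - <<'E'
from h import *
f=vision.grab_frame('top')
im=f['img'][250:310,140:440,::-1]; cv2.imwrite('pics/mk.png',cv2.resize(im[:,160:],None,fx=5,fy=5,interpolation=cv2.INTER_CUBIC))
im=vision.grab_frame('scene')['img'][150:230,230:350,::-1]; cv2.imwrite('pics/mks.png',cv2.resize(im,None,fx=5,fy=5,interpolation=cv2.INTER_CUBIC))
E
```

```text
top red 339 [523.6 356.7]
top yellow 341 [439.8 336.6]
top blue 301 [423.  141.1]
top green 289 [417.2 243. ]
scene red 409 [527.1 358.2]
scene yellow 337 [442.9 339.2]
scene blue 294 [426.3 144. ]
scene green 225 [414.8 245.3]
```

View pics/mk.png

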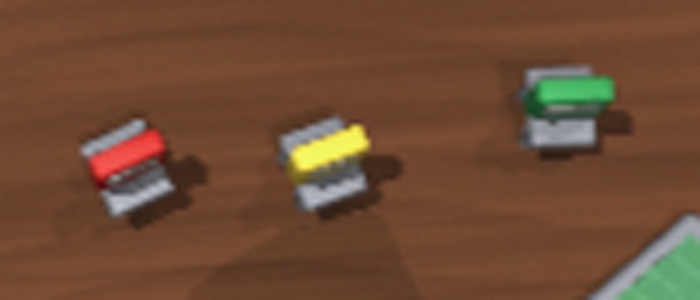

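View pics/mks.png

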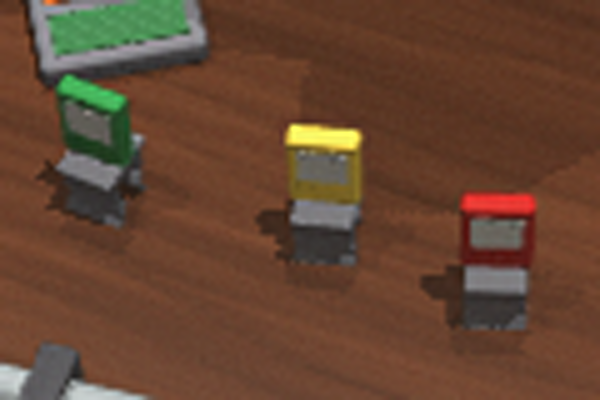

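```bash
python3 -m creep '1 3.4 0 0 0 -.05 -.5;1 3.4 0 0 0 -.05 -.5;1 3.4 0 0 0 -.05 -.5;1 3.4 0 0 0 -.05 -.5;1 3.4 0 0 0 -.055 -.5;1 3.4 0 0 0 0 -.5;1 3.4 0 0 0 0 -.5;1 3.4 0 0 0 0 -.5;1 3.4 0 0 0 0 -.5;1 3.4 0 0 0 0 -.5' 25; python3 -m creep '1 3.4 0 0 0 0 -.5;1 3.4 0 0 0 0 -.5;1 3.4 0 0 0 0 -.5;1 3.4 0 0 0 0 -.5;1 3.4 0 0 0 0 -.5;1 3.4 0 0 0 0 -.5;1 3.4 0 0 0 0 -.5;1 3.4 0 0 0 0 -.5;1 3.4 0 0 0 0 -.5;0 0 0 0 0 0 -.5'
```

```text
time_s: 4.58
ee_pos: [309.3, -188.3, 213.1]
ee_rot: [-179.9, -0.3, -84.8]
force: [0.9, -0.2, 1.1]
gripper_width: 68.5
time_s: 5.42
ee_pos: [401.7, 139.2, 216.6]
ee_rot: [-179.1, -0.3, -84.5]
force: [-0.2, -0.4, 0.1]
gripper_width: 68.5
```

```bash
python3 -m creep '1.1 .15 0 0 0 .01 -.5;1.1 .15 0 0 0 .01 -.5;0 0 0 0 0 0 -.5'
python3 - <<'E'
from h import *
f=snap('wrist','w1.png'); s=monitor.state(); print(s['ee_pos'],s['ee_rot'])
for n,p in {'blue':(424.5,142.5),'green':(416,244),'yellow':(441.5,338)}.items(): print(n,proj(f,p+(88,)),proj(f,p+(0,)))
E
```

```text
time_s: 5.67
ee_pos: [425.3, 143.2, 216.6]
ee_rot: [-179.1, -0.3, -83.0]
force: [1.3, -0.5, 0.9]
gripper_width: 68.5
[424.36242967 142.72003258 216.52219259] [-179.18939724   -0.33211883  -83.03847442]
blue [318.27105367 237.97254739] [317.63830562 218.10906822]
green [203.89707854 233.78796848] [227.8058715  214.73308637]
yellow [ 94.81812451 192.33611897] [143.46515128 181.89111199]
```

View pics/w1.png

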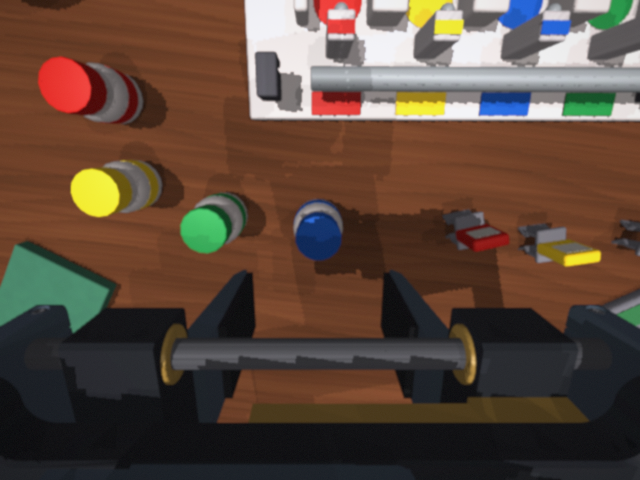

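Wrist view: the blue lid is centred at (320,237), which matches the prediction of (318,238). I'll descend and grip it.

```bash
python3 -m creep '0 0 -4 -.014 0 0 -.5;0 0 -4 0 .005 0 -.5;0 0 -4 0 0 0 -.5;0 0 -3 0 0 0 -.5;0 0 -1 0 0 0 -.5;0 0 0 0 0 0 1;0 0 0 0 0 0 1;0 0 0 0 0 0 1;0 0 0 0 0 0 1;0 0 0 0 0 0 1' 30
```

```text
time_s: 6.55
ee_pos: [429.2, 134.2, 58.0]
ee_rot: [-178.7, -0.9, -84.3]
force: [-0.0, -0.5, -0.7]
gripper_width: 42.0
```

```bash
python3 -m creep '0 0 1.5 0 0 0 1;0 0 3.5 0 0 0 1;0 0 4 -.01 .007 .009 1;0 0 4 -.01 .007 .009 1;2.8 -1.9 0 0 0 0 1;2.8 -1.9 0 0 0 0 1;2.8 -1.9 0 0 0 0 1;2.8 -1.9 0 0 0 0 1;2.8 -1.9 0 0 0 0 1;2.8 -1.9 0 0 0 0 1;2.8 -1.9 0 0 0 0 1;1 -.8 0 0 0 0 1'
python3 - <<'E'
from h import *
f=snap('wrist','w2.png'); s=monitor.state(); print(s['ee_pos'],s['ee_rot'],s['force'])
E
```

```text
time_s: 7.55
ee_pos: [640.1, -17.2, 209.3]
ee_rot: [-178.5, -2.3, -82.9]
force: [-0.4, -0.3, -0.9]
gripper_width: 42.3
[640.79317653 -18.07373089 209.19663988] [-178.4970254    -2.36144139  -82.97946021] [ 2.49240964 -2.37064341 -1.06432179]
```

View pics/w2.png

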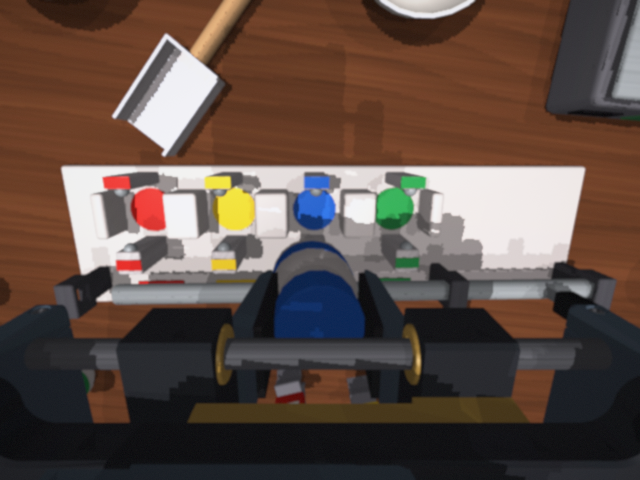

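```bash
cat >> h.py <<'E'
from scipy.spatial.transform import Rotation as Ro
def R0(e): return Ro.from_euler('xyz',e,degrees=True)
def need(p,yaw):
    s=monitor.state(); rv=(R0([180,0,yaw])*R0(s['ee_rot']).inv()).as_rotvec()
    print('shift cm',np.round((np.array(p)-s['ee_pos'])/10,2),'rot',np.round(rv,3),'F',np.round(s['force'],1),'w',round(s['gripper_width'],1),'t',s['time_s'])
E
python3 - <<'E'
from h import *
f=vision.grab_frame('wrist')
P=[]
for z,L in ((12,[(153,209),(235,209),(315,208),(394,209)]),(76,[(118,182),(219,182),(317,181),(412,182)])):
  for u in L: P.append(cast(f,u,z)[:2])
P=np.array(P);print(np.round(P,1).tolist())
for Q in(P[:4],P[4:]):
  d=np.polyfit([1.5,.5,-.5,-1.5],Q,1);print(d.round(1).tolist(),np.degrees(np.arctan2(-d[0][0],d[0][1])))
s=monitor.state();T=R0(s['ee_rot'])
for k in (0,-19,-31): 
  p=s['ee_pos']+T.apply([0,0,k]);print(k,p,proj(f,p))
print(cast(f,(320,308),s['ee_pos'][2]+31))
need((656,-20,209),-83.25)
E
```

```text
[[636.7, 148.7], [646.6, 63.7], [657.5, -20.7], [666.3, -106.0], [670.4, 151.8], [680.5, 67.5], [691.4, -16.1], [700.5, -99.4]]
[[-10.0, 84.8], [651.8, 21.4]] 6.709947412944959
[[-10.1, 83.7], [685.7, 26.0]] 6.88302921345159
0 [638.42190381 -16.26499983 208.87700311] [315.16066203 301.18399442]
-19 [637.89036721 -15.58228851 227.8572922 ] [315.00724357 318.40008726]
-31 [637.55465988 -15.15110241 239.84484321] [314.89220941 331.30882673]
[649.32111718 -16.02446339 239.87700311]
shift cm [ 1.76 -0.37  0.01] rot [ 0.036  0.028 -0.005] F [-0.9  1.1 -2.4] w 42.0 t 7.65
```

```bash
python3 -m creep '.9 -.2 0 .018 .014 -.003 1;.9 -.2 0 .018 .014 -.003 1;0 0 0 0 0 0 1;0 0 0 0 0 0 1'; python3 -c "
from h import *
need((656.5,-20,140),-83.25)"
```

```text
time_s: 7.98
ee_pos: [652.7, -19.1, 210.5]
ee_rot: [179.7, 0.1, -83.3]
force: [-0.1, -1.2, -1.9]
gripper_width: 42.9
shift cm [ 0.38 -0.09 -7.05] rot [-0.002 -0.005  0.001] F [-0.1 -1.2 -1.9] w 42.9 t 7.9833
```

```bash
python3 -m creep '.3 -.1 -2 0 0 0 1;0 0 -2 0 0 0 1;0 0 -2 0 0 0 1;0 0 -1 0 0 0 1;0 0 0 0 0 0 1'; python3 -c "
from h import *
need((656.5,-20,125),-83.25)
f=snap('wrist','w3.png')"
```

```text
time_s: 8.4
ee_pos: [650.7, -16.6, 142.6]
ee_rot: [180.0, 0.0, -83.1]
force: [-0.7, 0.1, -1.3]
gripper_width: 42.3
shift cm [ 0.58 -0.34 -1.76] rot [-0.001 -0.001 -0.003] F [-0.7  0.1 -1.3] w 42.3 t 8.4
```

View pics/w3.png

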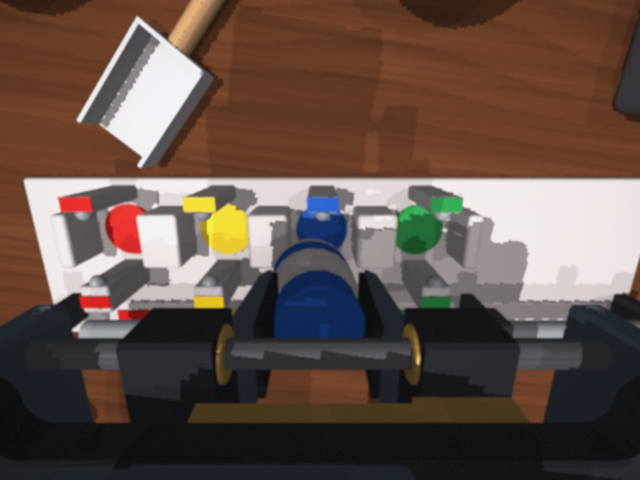

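```bash
python3 -m creep '.5 -.3 0 0 0 0 1;.2 -.1 0 0 0 0 1;0 0 0 0 0 0 1;0 0 -.8 0 0 0 1;0 0 0 0 0 0 1'; python3 -c "
from h import *
need((656.5,-20,125),-83.25)"
```

```text
time_s: 8.87
ee_pos: [661.0, -20.4, 140.7]
ee_rot: [-179.5, -0.1, -83.0]
force: [-0.5, 0.3, -2.9]
gripper_width: 42.2
shift cm [-0.45  0.04 -1.57] rot [ 0.     0.009 -0.004] F [-0.5  0.3 -2.9] w 42.2 t 8.8667
```

```bash
python3 -m creep '-.3 0 -.8 0 .006 0 1;0 0 -.8 0 0 0 1;0 0 -.5 0 0 0 1;0 0 0 0 0 0 1'; python3 -c "
from h import *
need((656.5,-20,125),-83.25)"
```

```text
time_s: 9.2
ee_pos: [658.7, -20.6, 118.6]
ee_rot: [-179.7, -0.1, -83.0]
force: [0.9, 0.6, -1.6]
gripper_width: 41.8
shift cm [-0.22  0.06  0.64] rot [ 0.     0.006 -0.004] F [ 0.9  0.6 -1.6] w 41.8 t 9.2
```

```bash
python3 -m creep '-.1 0 -.7 0 0 0 1;0 0 -.7 0 0 0 1;0 0 -.7 0 0 0 1;0 0 0 0 0 0 1'; python3 -c "
from h import *
need((656.5,-20,70),-83.25);snap('wrist','w4.png')"
```

```text
time_s: 9.53
ee_pos: [657.2, -21.0, 95.7]
ee_rot: [-179.7, -0.1, -83.0]
force: [0.5, -0.6, -3.7]
gripper_width: 42.2
shift cm [-0.07  0.1  -2.57] rot [ 0.001  0.005 -0.004] F [ 0.5 -0.6 -3.7] w 42.2 t 9.5333
```

View pics/w4.png

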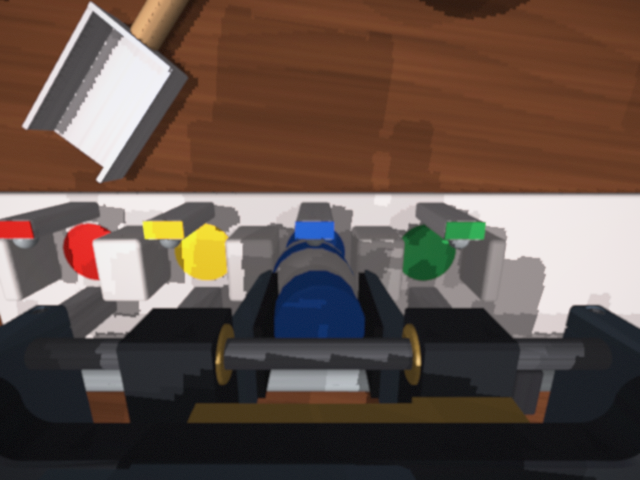

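```bash
python3 -m creep '0 0 -.8 0 0 0 1;0 0 -.8 0 0 0 1;0 0 -.8 0 0 0 1;0 0 0 0 0 0 1'; python3 -c "
from h import *
need((656.5,-20,70),-83.25);snap('scene','s4.png')"
```

```text
time_s: 9.92
ee_pos: [657.1, -21.4, 69.5]
ee_rot: [-179.7, -0.1, -83.0]
force: [1.8, -1.4, -4.8]
gripper_width: 42.0
shift cm [-0.06  0.14  0.05] rot [ 0.001  0.005 -0.004] F [ 1.8 -1.4 -4.8] w 42.0 t 9.9167
```

View pics/s4.png

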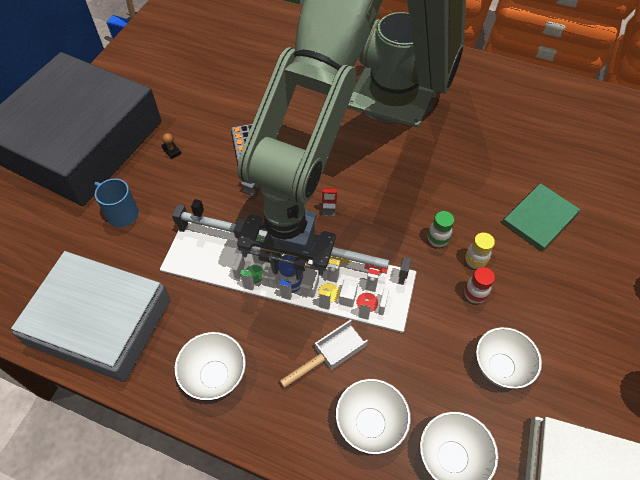

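```bash
python3 -m creep '0 .1 -.3 0 0 0 1;0 0 -.3 0 0 0 1;0 0 0 0 0 0 1'; python3 -c "
from h import *
need((656.5,-20,70),-83.25)"
```

```text
time_s: 10.22
ee_pos: [659.2, -19.9, 69.5]
ee_rot: [-179.4, -0.1, -83.0]
force: [-1.6, -2.0, -3.3]
gripper_width: 41.9
shift cm [-0.27 -0.01  0.05] rot [ 0.001  0.011 -0.005] F [-1.6 -2.  -3.3] w 41.9 t 10.2167
```

```bash
python3 -m creep '0 0 0 0 0 0 -.4;0 0 0 0 0 0 -.4;0 0 0 0 0 0 -.4;0 0 2 0 0 0 -.4;0 0 4 0 0 0 -.4;0 0 4 0 0 0 -.4;0 0 2 0 0 0 -.5;-2.6 2.85 0 0 0 0 -.5;-2.6 2.85 0 0 0 0 -.5;-2.6 2.85 0 0 0 0 -.5'; python3 -m creep '-2.6 2.85 0 0 0 0 -.5;-2.6 2.85 0 0 0 0 -.5;-2.6 2.85 0 0 0 0 -.5;-2.6 2.85 0 0 0 0 -.5;-2.6 2.85 0 0 0 0 -.5;-2.2 2.8 0 0 0 0 -.5;0 0 0 0 0 0 -.5;0 0 0 0 0 0 -.5'; python3 -c "
from h import *
import jars
need((416,244,57),-83.25);snap('top','t5.png');snap('wrist','w5.png')"
```

```text
time_s: 11.05
ee_pos: [585.0, 65.1, 193.5]
ee_rot: [-178.9, 0.0, -83.5]
force: [0.1, 1.3, -0.2]
gripper_width: 68.5
time_s: 11.72
ee_pos: [420.6, 248.1, 194.9]
ee_rot: [-178.7, 0.5, -83.3]
force: [-0.3, 0.4, -0.8]
gripper_width: 68.4
top red 179 [530.9 130.8]
top yellow 170 [540.5  52.4]
scene red 409 [527.2 358. ]
scene yellow 344 [443.2 339.2]
shift cm [ -0.56  -0.31 -13.78] rot [-0.011  0.022  0.004] F [ 0.5 -0.  -0.4] w 68.5 t 11.8167
```

View pics/w5.png

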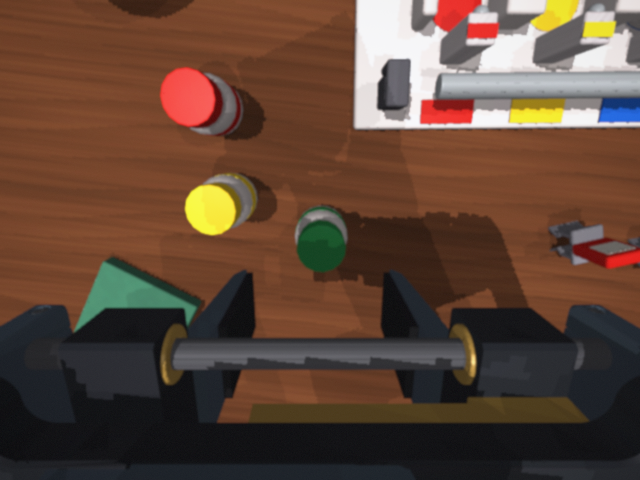

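View pics/t5.png

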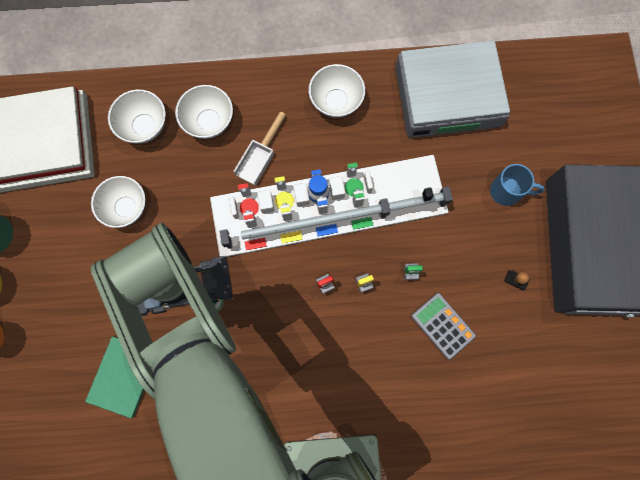

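Run:
```python
from h import *
from blobs import blobs
f=vision.grab_frame('wrist'); print('green',cast(f,(322,246),87))
t=vision.grab_frame('top')
for b in sorted(blobs(t,(300,160,340,215),10)['blue']): print(b)
print(proj(t,(656.5,-20,100)),proj(t,(656.5,-20,155)))
need((416,244,57),-83.25)
```

```text
green [421.12176748 243.95564445  87.        ]
(49, [319.9, 201.9], [9, 37, 19, 9])
(322, [317.5, 183.0], [9, 10, 18, 25])
[318.63104852 181.7753715 ] [318.40555644 174.0320432 ]
shift cm [ -0.64  -0.21 -13.75] rot [-0.01   0.021  0.007] F [ 0.5 -0.6  0.7] w 68.3 t 12.0167
```

```bash
python3 -m creep '-.3 -.2 -4 -.01 .02 .006 -.5;0 0 -4 0 0 0 -.5;0 0 -3 0 0 0 -.5;0 0 -1.5 0 0 0 -.5;0 0 0 0 0 0 -.5'; python3 -c "
from h import *
need((418,244,57),-83.25)"
```

```text
time_s: 12.43
ee_pos: [425.4, 241.2, 67.7]
ee_rot: [-179.4, 0.2, -83.8]
force: [-0.2, -0.3, 0.6]
gripper_width: 68.5
shift cm [-0.74  0.28 -1.07] rot [-0.005  0.01   0.01 ] F [-0.2 -0.3  0.6] w 68.5 t 12.4333
```

```bash
python3 -m creep '-.7 .2 -1 0 0 .01 -.5;0 0 0 0 0 0 -.5;0 0 0 0 0 0 1;0 0 0 0 0 0 1;0 0 0 0 0 0 1;0 0 0 0 0 0 1;0 0 0 0 0 0 1' 30; python3 -c "
from h import *
need((418,244,57),-83.25)"
```

```text
time_s: 13.02
ee_pos: [424.6, 242.6, 61.8]
ee_rot: [-179.0, 0.4, -83.6]
force: [0.0, 0.1, -2.5]
gripper_width: 41.4
shift cm [-0.66  0.14 -0.48] rot [-0.008  0.017  0.007] F [ 0.   0.1 -2.5] w 41.4 t 13.0167
```

```bash
python3 -m creep '0 0 1.5 0 0 0 1;0 0 3.5 0 0 0 1;0 0 4 -.008 .017 .007 1;0 0 4 0 0 0 1;2.3 -3.35 0 0 0 0 1;2.3 -3.35 0 0 0 0 1;2.3 -3.35 0 0 0 0 1;2.3 -3.35 0 0 0 0 1;2.3 -3.35 0 0 0 0 1;2.3 -3.35 0 0 0 0 1;2.3 -3.35 0 0 0 0 1;2.3 -3.35 0 0 0 0 1';python3 -m creep '2.3 -3.35 0 0 0 0 1;2 -3 0 0 0 0 1;0 0 0 0 0 0 1;0 0 0 0 0 0 1'; python3 -c "
from h import *
need((666.5,-105.5,150),-83.25);snap('wrist','w6.png')"
```

```text
time_s: 14.02
ee_pos: [605.2, -30.2, 200.2]
ee_rot: [179.9, 0.0, -82.3]
force: [0.7, 1.1, -2.5]
gripper_width: 41.4
time_s: 14.35
ee_pos: [652.0, -105.3, 197.2]
ee_rot: [179.8, -0.2, -82.8]
force: [-0.9, 0.3, -3.1]
gripper_width: 41.3
shift cm [ 1.45 -0.02 -4.72] rot [ 0.003 -0.003 -0.008] F [-0.9  0.3 -3.1] w 41.3 t 14.35
```

View pics/w6.png

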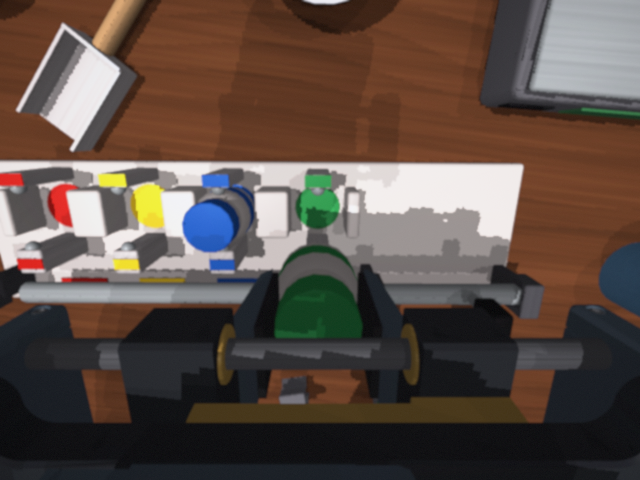

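```bash
python3 -m creep '1.6 -.1 -2 0 0 -.008 1;.3 0 -2 0 0 0 1;0 0 -2 0 0 0 1;0 0 0 0 0 0 1'; python3 -c "
from h import *
need((668.5,-105.5,135),-83.25)"
```

```text
time_s: 14.73
ee_pos: [669.7, -103.0, 136.7]
ee_rot: [179.9, -0.2, -83.1]
force: [-1.1, 0.7, -4.2]
gripper_width: 41.3
shift cm [-0.12 -0.25 -0.17] rot [ 0.004 -0.001 -0.003] F [-1.1  0.7 -4.2] w 41.3 t 14.7333
```

```bash
python3 -m creep '-.1 -.25 -.8 0 0 0 1;0 0 -.8 0 0 0 1;0 0 -.8 0 0 0 1;0 0 -.8 0 0 0 1;0 0 0 0 0 0 1'; python3 -c "
from h import *
need((668.5,-105.5,73),-83.25)"
```

```text
time_s: 15.15
ee_pos: [673.0, -101.9, 112.5]
ee_rot: [-179.1, -0.4, -82.8]
force: [0.0, 0.3, -3.8]
gripper_width: 41.4
shift cm [-0.45 -0.36 -3.95] rot [ 0.006  0.016 -0.008] F [ 0.   0.3 -3.8] w 41.4 t 15.15
```

```bash
python3 -m creep '-.4 -.35 0 .003 .01 -.006 1;-.2 -.2 -.4 0 0 0 1;0 0 -.8 0 0 0 1;0 0 -.8 0 0 0 1;0 0 0 0 0 0 1'; python3 -c "
from h import *
need((668.5,-105.5,73),-83.25);snap('wrist','w7.png')"
```

```text
time_s: 15.57
ee_pos: [670.1, -105.9, 94.1]
ee_rot: [-179.1, -0.1, -83.2]
force: [1.9, 1.2, -6.2]
gripper_width: 41.6
shift cm [-0.16  0.04 -2.11] rot [-0.     0.016 -0.001] F [ 1.9  1.2 -6.2] w 41.6 t 15.5667
```

View pics/w7.png

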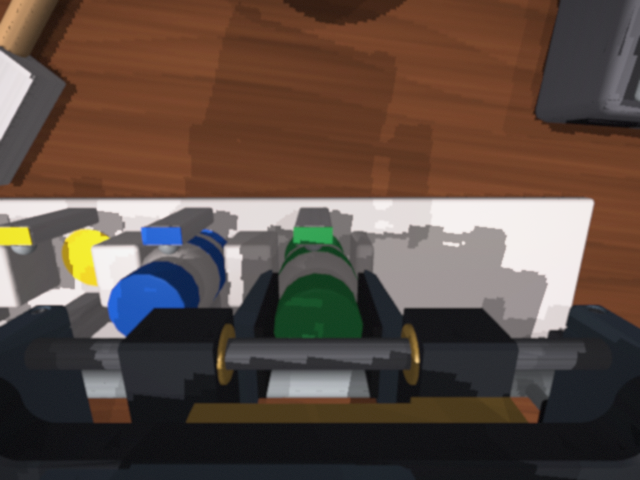

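```bash
python3 -m creep '-.1 0 -.8 0 .008 0 1;0 0 -.8 0 0 0 1;0 0 -.6 0 0 0 1;0 0 -.5 0 0 0 1;0 0 0 0 0 0 1'; python3 -c "
from h import *
need((668.5,-105.5,73),-83.25)"
```

```text
time_s: 16.03
ee_pos: [670.9, -105.3, 72.9]
ee_rot: [-179.2, -0.1, -83.2]
force: [0.7, 0.9, -5.2]
gripper_width: 41.7
shift cm [-0.24 -0.02  0.01] rot [-0.001  0.014 -0.001] F [ 0.7  0.9 -5.2] w 41.7 t 16.0333
```

```bash
python3 -m creep '-.1 0 -.5 0 0 0 1;0 0 -.5 0 0 0 1'; python3 -c "
from h import *
need((668.5,-105.5,73),-83.25)"; python3 -m creep '0 0 0 0 0 0 -.4;0 0 0 0 0 0 -.4;0 0 0 0 0 0 -.4;0 0 2 0 0 0 -.4;0 0 4 0 0 0 -.4;0 0 4 0 0 0 -.4;0 0 2 0 0 0 -.5;-1.8 3.6 0 0 0 0 -.5;-1.8 3.6 0 0 0 0 -.5;-1.8 3.6 0 0 0 0 -.5;-1.8 3.6 0 0 0 0 -.5;-1.8 3.6 0 0 0 0 -.5'
```

```text
time_s: 16.2
ee_pos: [671.5, -105.2, 71.6]
ee_rot: [-178.8, -0.1, -83.2]
force: [-8.8, 2.8, 34.0]
gripper_width: 41.5
shift cm [-0.3  -0.03  0.14] rot [-0.     0.02  -0.001] F [-8.8  2.8 34. ] w 41.5 t 16.2
time_s: 17.2
ee_pos: [571.9, 68.7, 181.6]
ee_rot: [179.6, -0.4, -83.9]
force: [-0.2, 0.7, -0.0]
gripper_width: 68.3
```

```bash
python3 -m creep '-1.7 3.45 .2 0 0 0 -.5;-1.7 3.45 .2 0 0 0 -.5;-1.7 3.45 .2 0 0 0 -.5;-1.7 3.45 .2 0 0 0 -.5;-1.7 3.45 0 0 0 0 -.5;-1.7 3.45 0 0 0 0 -.5;-1.7 3.45 0 0 0 0 -.5;-.5 1.2 0 0 0 0 -.5;0 0 0 0 0 0 -.5'; python3 -c "
from h import *
need((441.5,338,57),-83.25);f=snap('wrist','w8.png')
from blobs import blobs
b=blobs(f,(150,40,480,330),200)
for k in ('yellow','red'): print(k,[(a[0],a[1],cast(f,a[1],86)) for a in b[k]])
s=vision.grab_frame('scene')
for k,v in blobs(s,(230,240,530,330),60).items(): print(k,[(a[0],a[1],np.round(cast(s,a[1],80)[:2])) for a in v])
print([np.round(proj(s,p)).tolist() for p in ((656.5,-20,90),(666.5,-105.5,90))])
"
```

```text
time_s: 17.95
ee_pos: [431.0, 333.4, 177.0]
ee_rot: [178.3, -1.0, -83.5]
force: [0.7, -0.1, 0.1]
gripper_width: 68.2
shift cm [  1.05   0.46 -12.  ] rot [ 0.021 -0.028  0.005] F [ 0.7 -0.1  0.1] w 68.2 t 17.95
yellow [(2318, [311.4, 228.7], array([443.06337632, 338.74729147,  86.        ]))]
red [(3084, [295.9, 112.5], array([525.52560856, 358.50993015,  86.        ]))]
red [(116, [374.9, 269.3], array([593., 147.])), (413, [483.0, 277.8], array([527., 358.])), (107, [474.2, 295.5], array([574., 351.])), (246, [367.6, 300.5], array([666., 157.]))]
yellow [(238, [482.9, 245.7], array([451., 340.])), (105, [337.2, 260.2], array([602.,  67.])), (79, [476.0, 262.3], array([497., 336.])), (229, [329.5, 291.0], array([675.,  79.]))]
blue [(326, [291.1, 262.2], array([643., -20.]))]
green [(243, [249.2, 253.5], array([ 658., -110.]))]
[[288.0, 265.0], [249.0, 255.0]]
```

View pics/w8.png

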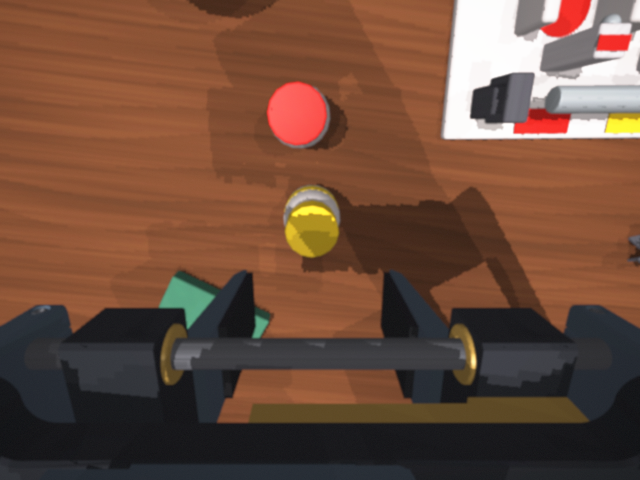

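```bash
python3 -m creep '.7 .4 -3 .02 -.028 0 -.5;0 0 -4 0 0 0 -.5;0 0 -3 0 0 0 -.5;0 0 -.5 0 0 0 -.5;0 0 0 0 0 0 -.5'; python3 -c "
from h import *
need((441,338.5,57),-83.25)"
```

```text
time_s: 18.47
ee_pos: [444.2, 328.1, 69.6]
ee_rot: [-179.7, -0.2, -84.1]
force: [0.6, -0.4, 0.0]
gripper_width: 68.3
shift cm [-0.32  1.04 -1.26] rot [0.003 0.006 0.014] F [ 0.6 -0.4  0. ] w 68.3 t 18.4667
```

```bash
python3 -m creep '-.3 1 -.5 0 0 .012 -.5;-.2 .2 -.7 0 0 0 -.5;0 0 0 0 0 0 1;0 0 0 0 0 0 1;0 0 0 0 0 0 1;0 0 0 0 0 0 1;0 0 0 0 0 0 1' 30; python3 -c "
from h import *
need((442,338.5,57),-83.25)"
```

```text
time_s: 19.05
ee_pos: [443.8, 341.6, 62.8]
ee_rot: [-179.1, 0.0, -83.5]
force: [0.2, 0.4, -1.9]
gripper_width: 41.7
shift cm [-0.18 -0.31 -0.58] rot [-0.002  0.015  0.004] F [ 0.2  0.4 -1.9] w 41.7 t 19.05
```

```bash
python3 -m creep '0 0 1.5 0 0 0 1;0 0 3.5 0 0 0 1;0 0 4 -.002 .015 .004 1;0 0 4 0 0 0 1;2.2 -3.05 0 0 0 0 1;2.2 -3.05 0 0 0 0 1;2.2 -3.05 0 0 0 0 1;2.2 -3.05 0 0 0 0 1;2.2 -3.05 0 0 0 0 1;2.2 -3.05 0 0 0 0 1;2.2 -3.05 0 0 0 0 1;2.2 -3.05 0 0 0 0 1';python3 -m creep '1.8 -2.4 0 0 0 0 1;.6 -.4 0 0 0 0 1;0 0 0 0 0 0 1'; python3 -c "
from h import *
need((648,63.8,140),-83.25);snap('wrist','w9.png')"
```

```text
time_s: 20.05
ee_pos: [617.8, 92.6, 201.0]
ee_rot: [180.0, 0.2, -82.4]
force: [-0.3, 0.4, -1.5]
gripper_width: 41.3
time_s: 20.3
ee_pos: [646.1, 55.4, 199.7]
ee_rot: [-180.0, 0.0, -82.8]
force: [0.6, 0.0, -2.1]
gripper_width: 41.3
shift cm [ 0.19  0.84 -5.97] rot [-0.     0.    -0.007] F [ 0.6  0.  -2.1] w 41.3 t 20.3
```

View pics/w9.png

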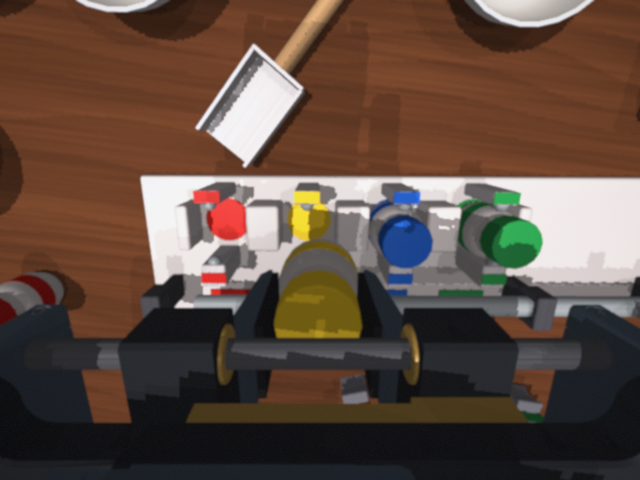

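```bash
python3 -m creep '.2 .8 -2 0 0 -.007 1;0 .1 -2 0 0 0 1;0 0 -1.8 0 0 0 1;0 0 0 0 0 0 1'; python3 -c "
from h import *
need((648,63.8,135),-83.25)"
```

```text
time_s: 20.68
ee_pos: [644.4, 69.8, 141.4]
ee_rot: [-180.0, 0.1, -83.0]
force: [-0.7, 0.2, -3.1]
gripper_width: 41.1
shift cm [ 0.36 -0.6  -0.64] rot [-0.002  0.    -0.004] F [-0.7  0.2 -3.1] w 41.1 t 20.6833
```

```bash
python3 -m creep '.2 -.5 -.2 0 0 0 1;0 -.1 -.3 0 0 0 1;0 0 -.8 0 0 0 1;0 0 0 0 0 0 1'; python3 -c "
from h import *
need((648,63.8,125),-83.25)"
```

```text
time_s: 21.02
ee_pos: [649.5, 66.9, 134.2]
ee_rot: [-179.2, 0.1, -82.8]
force: [0.0, -0.2, -0.6]
gripper_width: 41.3
shift cm [-0.15 -0.31 -0.92] rot [-0.003  0.013 -0.008] F [ 0.  -0.2 -0.6] w 41.3 t 21.0167
```

```bash
python3 -m creep '-.2 -.3 -.6 0 .01 -.008 1;-.1 -.1 -.8 0 0 0 1;0 0 -.8 0 0 0 1;0 0 0 0 0 0 1'; python3 -c "
from h import *
need((648,63.8,74),-83.25)"
```

```text
time_s: 21.35
ee_pos: [660.5, 65.7, 127.5]
ee_rot: [-177.4, 0.3, -83.4]
force: [-0.2, 0.5, -1.1]
gripper_width: 41.3
shift cm [-1.25 -0.19 -5.35] rot [-0.011  0.044  0.002] F [-0.2  0.5 -1.1] w 41.3 t 21.35
```

```bash
python3 -c "
from h import *
need((648,63.8,74),-83.25);snap('wrist','w10.png');f=snap('scene','s10.png')
cv2.imwrite('pics/s10c.png',cv2.resize(f['img'][200:330,200:420,::-1],None,fx=3.5,fy=3.5))"
```

```text
shift cm [-1.25 -0.19 -5.35] rot [-0.011  0.044  0.002] F [-0.2  0.5 -1.1] w 41.3 t 21.35
```

View pics/w10.png

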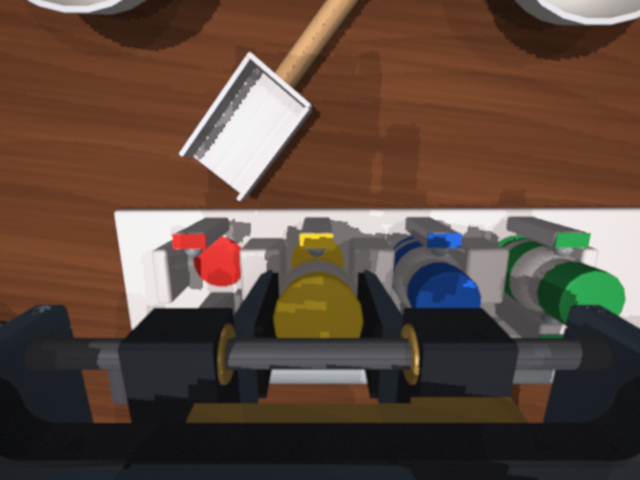

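View pics/s10c.png

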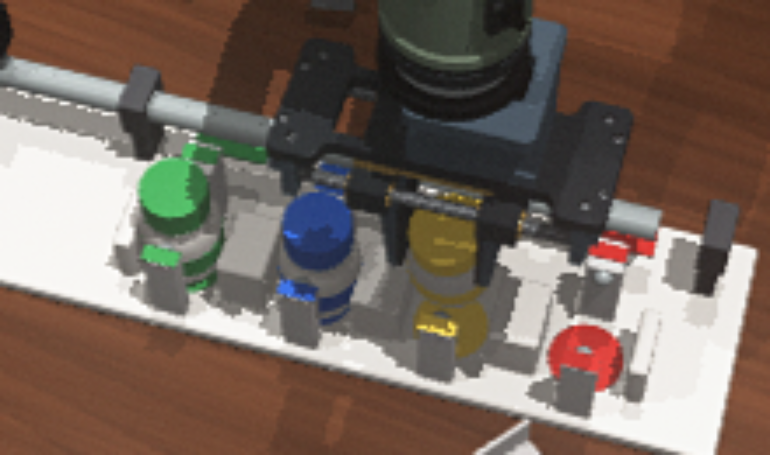

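```bash
python3 -m creep '-.6 -.1 1 -.006 .03 0 1;-.4 0 0 -.005 .014 0 1;0 0 0 0 0 0 1'; python3 -c "
from h import *
need((648,63.8,74),-83.25)"
```

```text
time_s: 21.7
ee_pos: [646.6, 63.7, 135.1]
ee_rot: [179.4, -0.1, -83.4]
force: [0.8, 0.1, -2.5]
gripper_width: 41.6
shift cm [ 0.14  0.01 -6.11] rot [ 0.002 -0.011  0.003] F [ 0.8  0.1 -2.5] w 41.6 t 21.7
```

```bash
python3 -m creep '0 0 -.8 0 -.01 0 1;0 0 -.8 0 0 0 1;0 0 -.8 0 0 0 1'; python3 -c "
from h import *
need((648,63.8,74),-83.25)"
```

```text
time_s: 21.95
ee_pos: [659.4, 65.0, 120.8]
ee_rot: [-178.0, -0.2, -83.4]
force: [4.6, 0.2, 13.8]
gripper_width: 41.4
shift cm [-1.14 -0.12 -4.68] rot [-0.001  0.035  0.003] F [ 4.6  0.2 13.8] w 41.4 t 21.95
```

```bash
python3 -m creep '-1.1 -.1 .6 0 .035 0 1;0 0 0 0 0 0 1;0 0 0 0 0 0 1'; python3 -c "
from h import *
need((648,63.8,74),-83.25);snap('wrist','w11.png')"
```

```text
time_s: 22.2
ee_pos: [649.9, 64.2, 126.8]
ee_rot: [-179.7, 0.1, -83.4]
force: [0.2, 0.3, -2.8]
gripper_width: 41.5
shift cm [-0.19 -0.04 -5.28] rot [-0.002  0.004  0.003] F [ 0.2  0.3 -2.8] w 41.5 t 22.2
```

View pics/w11.png

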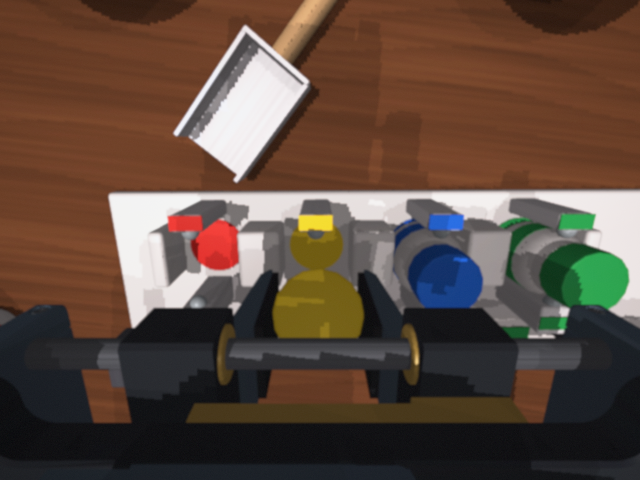

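The jar has pivoted in the grip, because its body is hidden behind the lid in the wrist view. I'll set it down on free counter and grip it again.

```bash
python3 -m creep '0 0 2 0 0 0 1;0 0 3 0 0 0 1;0 0 2 0 0 0 1;-3 2.5 0 0 0 0 1;-3 2.5 0 0 0 0 1;-3 2.5 0 0 0 0 1;-3 2.5 0 0 0 0 1;-3 2.5 0 0 0 0 1;-1 1 -1 0 0 0 1;0 0 -1 0 0 0 1;0 0 0 0 0 0 1'; python3 -c "
from h import *
need((480,200,75),-83.25);snap('wrist','w12.png');snap('scene','s12.png')"
```

```text
time_s: 23.17
ee_pos: [475.3, 199.9, 163.0]
ee_rot: [179.0, -0.1, -83.6]
force: [-0.0, 0.0, -2.5]
gripper_width: 41.5
shift cm [ 0.47  0.01 -8.8 ] rot [ 0.003 -0.017  0.007] F [-0.   0.  -2.5] w 41.5 t 23.1667
```

View pics/s12.png

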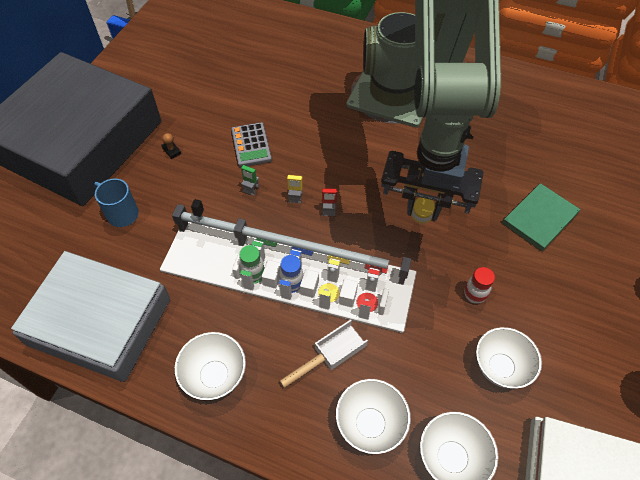

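View pics/w12.png

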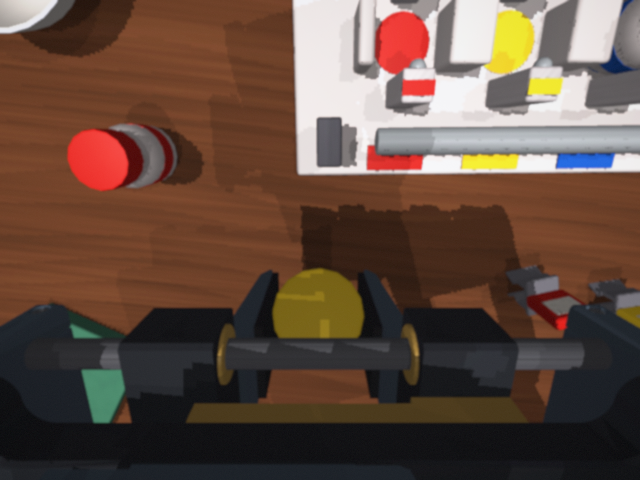

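```bash
python3 -m creep '0 0 -3.5 0 -.015 0 1;0 0 -3.5 0 0 0 1;0 0 -1 0 0 0 1;0 0 -.5 0 0 0 1;0 0 -.5 0 0 0 1'; python3 -c "
from h import *
need((480,200,62),-83.25)"
```

```text
time_s: 23.68
ee_pos: [487.0, 197.1, 74.3]
ee_rot: [-179.2, -0.0, -84.1]
force: [-1.5, 1.1, -2.1]
gripper_width: 41.7
shift cm [-0.7   0.29 -1.23] rot [-0.001  0.014  0.016] F [-1.5  1.1 -2.1] w 41.7 t 23.6833
```

```bash
python3 -m creep '0 0 -.5 0 .01 .015 1;0 0 -.5 0 0 0 1;0 0 -.4 0 0 0 1'; python3 -c "
from h import *
need((480,200,62),-83.25)"
```

```text
time_s: 23.93
ee_pos: [490.4, 196.4, 60.5]
ee_rot: [-179.6, 0.1, -83.3]
force: [-0.1, 0.4, -1.4]
gripper_width: 41.5
shift cm [-1.04  0.36  0.15] rot [-0.002  0.007  0.002] F [-0.1  0.4 -1.4] w 41.5 t 23.9333
```

```bash
python3 -m creep '0 0 -.4 0 0 0 1;0 0 -.4 0 0 0 1'; python3 -c "
from h import *
need((480,200,62),-83.25)"
```

```text
time_s: 24.1
ee_pos: [495.0, 197.4, 55.6]
ee_rot: [-179.0, 0.2, -83.3]
force: [1.7, -2.3, 22.3]
gripper_width: 41.5
shift cm [-1.5   0.26  0.64] rot [-0.005  0.017  0.001] F [ 1.7 -2.3 22.3] w 41.5 t 24.1
```

Contact at 22 N. I'll release and look.

```bash
python3 -m creep '0 0 .1 0 0 0 -.4;0 0 0 0 0 0 -.4;0 0 0 0 0 0 -.4;0 0 1 0 .01 0 -.5;0 0 3 0 0 0 -.5;-2 0 4 0 0 0 -.5;-2 0 2.5 0 0 0 -.5;0 0 0 0 0 0 -.5'; python3 -c "
from h import *
from blobs import blobs
f=snap('wrist','w13.png')
print([(a[0],a[1],cast(f,a[1],86)) for a in blobs(f,(150,80,480,330),400)['yellow']])
need((480,200,62),-83.25)"
```

```text
time_s: 24.77
ee_pos: [456.1, 198.0, 164.7]
ee_rot: [-179.5, 0.3, -83.4]
force: [-0.1, 0.3, -0.7]
gripper_width: 68.0
[(2465, [325.3, 250.3], array([458.93603856, 193.67272048,  86.        ]))]
shift cm [  2.29   0.2  -10.11] rot [-0.006  0.009  0.002] F [0.6 0.5 0.6] w 68.6 t 24.8167
```

View pics/w13.png

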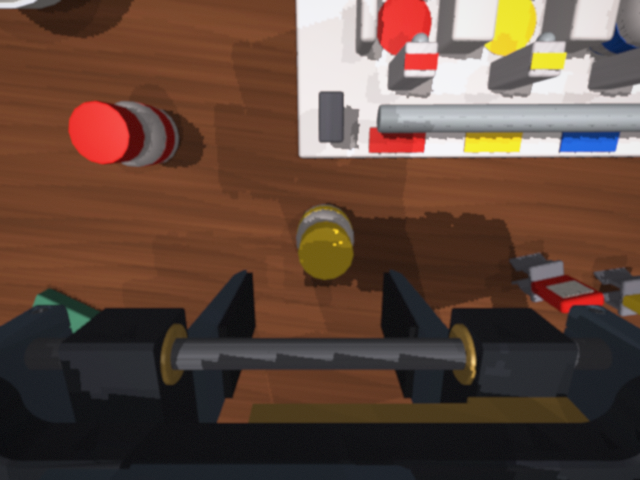

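```bash
python3 -m creep '.1 -.3 -3 0 .008 0 -.5;0 0 -3.5 0 0 0 -.5;0 0 -2 0 0 0 -.5;0 0 0 0 0 0 -.5'; python3 -c "
from h import *
f=snap('wrist','w14.png')
need((459,194,57),-83.25)"
```

```text
time_s: 25.15
ee_pos: [460.0, 195.4, 75.3]
ee_rot: [-179.5, 0.4, -83.3]
force: [-1.6, -0.0, -1.0]
gripper_width: 68.6
shift cm [-0.16 -0.16 -1.96] rot [-0.008  0.009  0.001] F [-0.6  0.2 -0.6] w 68.5 t 25.2
```

View pics/w14.png

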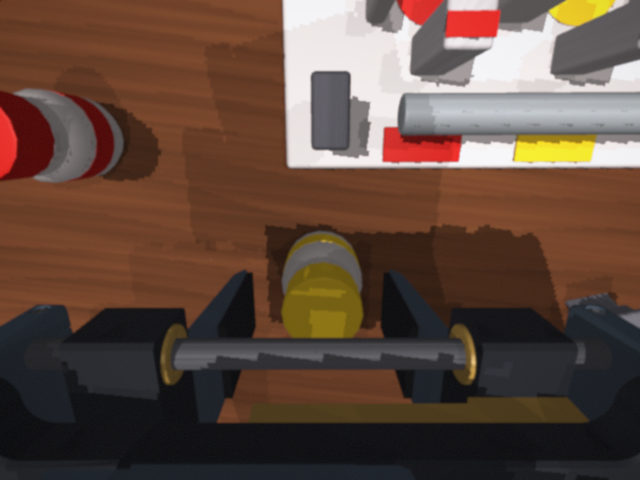

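```bash
python3 -m creep '-.1 -.1 -1.2 0 .008 0 -.5;0 0 -.9 0 0 0 -.5;-.1 0 0 0 0 0 1;-.1 0 0 0 0 0 1;0 0 0 0 0 0 1;0 0 0 0 0 0 1' 50; python3 -c "
from h import *
need((459,194,57),-83.25)"
```

```text
time_s: 25.7
ee_pos: [460.2, 195.3, 55.3]
ee_rot: [-179.7, 0.5, -83.3]
force: [-0.9, -0.7, 0.2]
gripper_width: 44.4
shift cm [-0.12 -0.13  0.17] rot [-0.01   0.004  0.001] F [-0.9 -0.7  0.2] w 44.4 t 25.7
```

```bash
python3 -m creep '0 0 0 0 0 0 1;0 0 1.5 0 0 0 1;0 0 3.5 0 0 0 1;0 0 4 0 0 0 1;0 0 4 0 0 0 1;2.8 -2 0 0 0 0 1;2.8 -2 0 0 0 0 1;2.8 -2 0 0 0 0 1;2.8 -2 0 0 0 0 1;2.8 -2 0 0 0 0 1;2.5 -1.8 0 0 0 0 1;0 0 0 0 0 0 1'; python3 -c "
from h import *
f=snap('wrist','w15.png')
need((648,63.8,140),-83.25)"
```

```text
time_s: 26.7
ee_pos: [627.7, 71.8, 196.3]
ee_rot: [-179.4, 0.5, -82.9]
force: [0.7, -1.0, -1.9]
gripper_width: 41.1
shift cm [ 2.27 -0.95 -5.61] rot [-0.012  0.007 -0.006] F [-0.7  0.2 -1.6] w 41.2 t 26.75
```

View pics/w15.png

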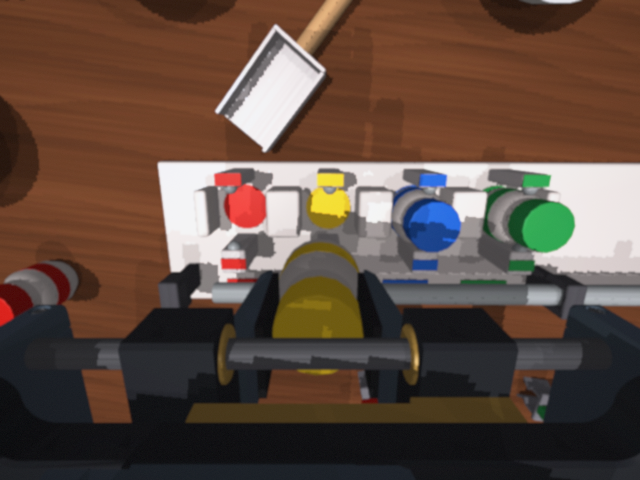

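```bash
python3 -m creep '1.2 -.6 0 -.006 .003 -.006 1;.9 -.3 0 -.006 .003 0 1;0 0 -2 0 0 0 1;0 0 -2 0 0 0 1;0 0 -1 0 0 0 1;0 0 0 0 0 0 1'; python3 -c "
from h import *
need((648,63.8,135),-83.25)"
```

```text
time_s: 27.25
ee_pos: [644.0, 67.0, 145.4]
ee_rot: [179.9, 0.1, -83.2]
force: [-0.6, 0.3, -2.1]
gripper_width: 40.9
shift cm [ 0.4  -0.32 -1.04] rot [-0.001 -0.002 -0.001] F [-0.6  0.3 -2.1] w 40.9 t 27.25
```

```bash
python3 -m creep '.3 -.3 -.3 0 0 0 1;.1 -.1 -.5 0 0 0 1;0 0 0 0 0 0 1;0 0 0 0 0 0 1'; python3 -c "
from h import *
need((648,63.8,135),-83.25)"
```

```text
time_s: 27.58
ee_pos: [648.2, 64.2, 138.7]
ee_rot: [180.0, 0.1, -83.1]
force: [0.3, -0.6, -2.3]
gripper_width: 41.1
shift cm [-0.02 -0.04 -0.37] rot [-0.002 -0.001 -0.003] F [ 0.3 -0.6 -2.3] w 41.1 t 27.5833
```

```bash
python3 -m creep '0 0 -.8 0 0 0 1;0 0 -.8 0 0 0 1;0 0 0 0 0 0 1'; python3 -c "
from h import *
need((648,63.8,67),-83.25)"
```

```text
time_s: 27.83
ee_pos: [649.2, 64.3, 123.4]
ee_rot: [-179.8, 0.1, -83.1]
force: [-0.4, -0.2, -3.0]
gripper_width: 41.4
shift cm [-0.12 -0.05 -5.64] rot [-0.002  0.003 -0.003] F [-0.4 -0.2 -3. ] w 41.4 t 27.8333
```

```bash
python3 -m creep '-.1 0 -.8 0 0 0 1;0 0 -.8 0 0 0 1;0 0 -.8 0 0 0 1'; python3 -c "
from h import *
need((648,63.8,67),-83.25);snap('wrist','w16.png')"
```

```text
time_s: 28.08
ee_pos: [649.3, 63.8, 100.1]
ee_rot: [-179.6, 0.0, -83.1]
force: [-1.1, -0.2, 1.6]
gripper_width: 41.3
shift cm [-0.13  0.   -3.31] rot [-0.001  0.008 -0.003] F [-1.1 -0.2  1.6] w 41.3 t 28.0833
```

View pics/w16.png

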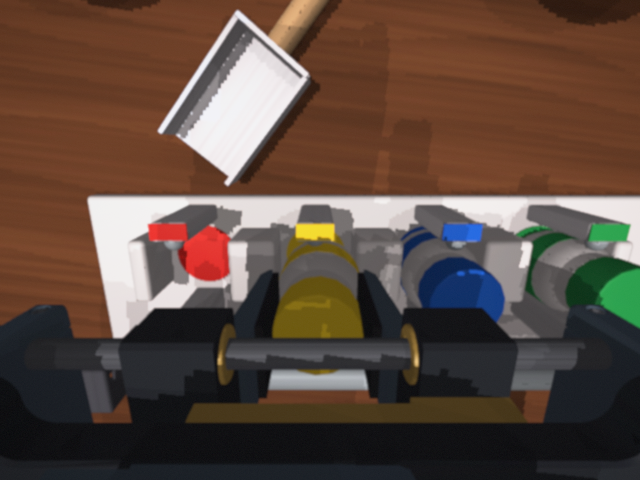

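Now going in straight, so I'll continue down.

```bash
python3 -m creep '-.1 0 -.8 0 0 0 1;0 0 -.8 0 0 0 1;0 0 -.8 0 0 0 1;0 0 -.6 0 0 0 1;0 0 -.4 0 0 0 1'; python3 -c "
from h import *
need((648,63.8,67),-83.25)"
```

```text
time_s: 28.55
ee_pos: [649.2, 64.2, 66.7]
ee_rot: [-179.4, 0.1, -83.1]
force: [-12.1, -1.7, 45.2]
gripper_width: 41.1
shift cm [-0.12 -0.04  0.03] rot [-0.002  0.01  -0.003] F [-12.1  -1.7  45.2] w 41.1 t 28.55
```

```bash
python3 -m creep '0 0 .1 0 0 0 -.4;0 0 0 0 0 0 -.4;0 0 0 0 0 0 -.4;0 0 2 0 .01 0 -.4;0 0 4 0 0 0 -.4;0 0 4 0 0 0 -.4;0 0 2 0 0 0 -.5;-1.5 3.6 0 0 0 0 -.5;-1.5 3.6 0 0 0 0 -.5;-1.5 3.6 0 0 0 0 -.5;-1.5 3.6 0 0 0 0 -.5;-1.5 3.6 0 0 0 0 -.5';python3 -m creep '-1.5 3.6 0 0 0 0 -.5;-1.5 3.6 0 0 0 0 -.5;-1.4 3.2 0 0 0 0 -.5;0 0 0 0 0 0 -.5';python3 -c "
from h import *
f=snap('wrist','w17.png')
from blobs import blobs
print([(a[0],a[1],cast(f,a[1],86)) for a in blobs(f,(150,40,480,330),400)['red']])
need((526,358,57),-83.25)"
```

```text
time_s: 29.55
ee_pos: [575.1, 240.6, 185.9]
ee_rot: [180.0, -0.2, -83.8]
force: [0.2, -0.2, -0.4]
gripper_width: 68.7
time_s: 29.88
ee_pos: [525.2, 355.1, 182.2]
ee_rot: [179.8, -0.1, -83.5]
force: [-0.0, -0.3, -0.2]
gripper_width: 68.3
[(2266, [315.0, 243.7], array([526.06728573, 357.88911859,  86.        ]))]
shift cm [ -0.02   0.54 -12.49] rot [ 0.004 -0.003  0.006] F [ 0.2 -0.3 -0. ] w 68.4 t 29.9333
```

View pics/w17.png

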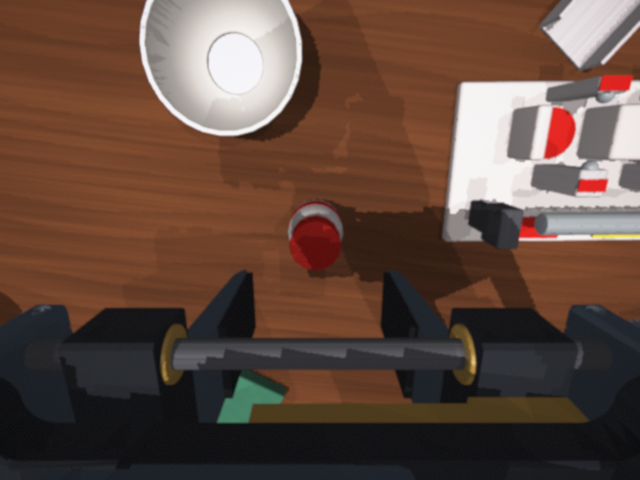

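```bash
python3 -m creep '0 .2 -3.5 0 0 0 -.5;0 0 -3.5 0 0 0 -.5;0 0 -2.5 0 0 0 -.5;0 0 0 0 0 0 -.5;0 0 0 0 0 0 -.5'; python3 -c "
from h import *
need((526,358,57),-83.25)"
```

```text
time_s: 30.35
ee_pos: [528.4, 352.4, 83.3]
ee_rot: [-179.9, -0.3, -83.5]
force: [0.0, -0.8, 0.5]
gripper_width: 68.4
shift cm [-0.24  0.56 -2.63] rot [0.005 0.002 0.004] F [ 0.  -0.8  0.5] w 68.4 t 30.35
```

```bash
python3 -m creep '-.2 .5 -1.3 0 0 0 -.5;-.1 .2 -1.3 0 0 0 -.5;0 0 0 0 0 0 1;0 0 0 0 0 0 1;0 0 0 0 0 0 1;0 0 0 0 0 0 1;0 0 0 0 0 0 1;0 0 0 0 0 0 1' 50; python3 -c "
from h import *
need((526,358,57),-83.25)"
```

```text
time_s: 31.02
ee_pos: [533.3, 358.1, 66.5]
ee_rot: [-179.1, -0.0, -83.8]
force: [-0.3, -0.3, -1.6]
gripper_width: 41.1
shift cm [-0.73 -0.01 -0.95] rot [-0.002  0.015  0.01 ] F [-0.3 -0.3 -1.6] w 41.1 t 31.0167
```

```bash
python3 -m creep '0 0 0 0 0 0 -.3;0 0 0 0 0 0 -.3;-.6 0 -.7 0 .01 .008 -.3;-.1 0 -.4 0 0 0 -.3;0 0 0 0 0 0 -.3'; python3 -c "
from h import *
need((526,358,57),-83.25)"
```

```text
time_s: 31.43
ee_pos: [526.3, 358.5, 56.4]
ee_rot: [-179.6, 0.1, -83.3]
force: [-0.1, -0.9, -0.4]
gripper_width: 59.3
shift cm [-0.03 -0.05  0.06] rot [-0.003  0.006  0.001] F [-0.1 -0.9 -0.4] w 59.3 t 31.4333
```

```bash
python3 -m creep '0 0 0 0 0 0 1;0 0 0 0 0 0 1;0 0 0 0 0 0 1;0 0 0 0 0 0 1;0 0 0 0 0 0 1' 50; python3 -m creep '0 0 1.5 0 0 0 1;0 0 3.5 0 0 0 1;0 0 4 0 0 0 1;0 0 4 0 0 0 1;1.5 -2.9 0 0 0 0 1;1.5 -2.9 0 0 0 0 1;1.5 -2.9 0 0 0 0 1;1.5 -2.9 0 0 0 0 1;1.5 -2.9 0 0 0 0 1;1.5 -2.9 0 0 0 0 1;1.3 -2.3 0 0 0 0 1;0 0 0 0 0 0 1'; python3 -c "
from h import *
f=snap('wrist','w18.png')
need((638,148.7,140),-83.25)"
```

```text
time_s: 31.85
ee_pos: [525.6, 358.3, 55.4]
ee_rot: [-179.7, 0.1, -83.3]
force: [-0.4, 0.6, 0.6]
gripper_width: 41.1
time_s: 32.85
ee_pos: [627.9, 152.7, 188.5]
ee_rot: [-180.0, -0.1, -82.9]
force: [0.1, -0.1, -0.8]
gripper_width: 40.8
shift cm [ 1.13 -0.59 -4.84] rot [-0.    -0.001 -0.007] F [-0.5  1.1 -1.2] w 41.1 t 32.9
```

View pics/w18.png

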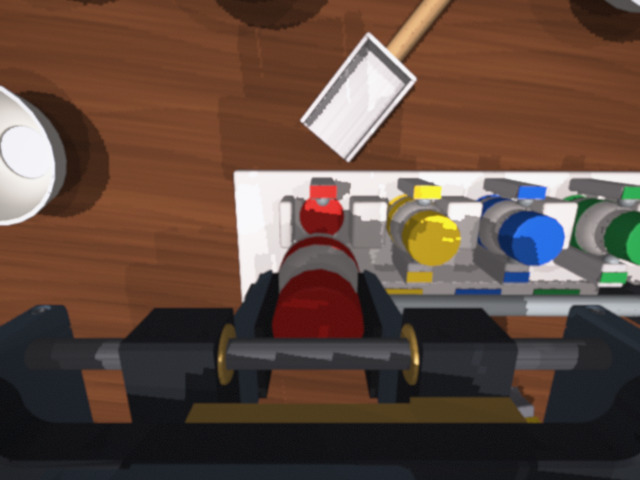

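```bash
python3 -m creep '.7 -.4 0 0 0 -.006 1;.4 -.2 -.5 0 0 0 1;0 0 -2 0 0 0 1;0 0 -1.5 0 0 0 1;0 0 0 0 0 0 1'; python3 -c "
from h import *
need((637,148.7,135),-83.25)"
```

```text
time_s: 33.32
ee_pos: [638.3, 151.6, 146.6]
ee_rot: [-180.0, 0.1, -83.1]
force: [-0.5, 0.2, -2.7]
gripper_width: 41.2
shift cm [-0.13 -0.29 -1.16] rot [-0.003 -0.    -0.003] F [-0.5  0.2 -2.7] w 41.2 t 33.3167
```

```bash
python3 -m creep '-.1 -.3 -.5 0 0 0 1;-.1 -.1 -.5 0 0 0 1;0 0 0 0 0 0 1'; python3 -c "
from h import *
need((637,148.7,135),-83.25)"
```

```text
time_s: 33.57
ee_pos: [635.7, 149.6, 135.6]
ee_rot: [180.0, 0.2, -82.9]
force: [-0.2, -0.3, -1.4]
gripper_width: 41.1
shift cm [ 0.13 -0.09 -0.06] rot [-0.003 -0.001 -0.006] F [-0.2 -0.3 -1.4] w 41.1 t 33.5667
```

```bash
python3 -m creep '.1 -.1 -.8 0 0 0 1;0 0 -.8 0 0 0 1;0 0 -.8 0 0 0 1'; python3 -c "
from h import *
need((637,148.7,67),-83.25)"
```

```text
time_s: 33.82
ee_pos: [638.1, 149.6, 113.8]
ee_rot: [-179.7, 0.2, -82.9]
force: [-0.4, -0.4, 1.7]
gripper_width: 41.3
shift cm [-0.11 -0.09 -4.68] rot [-0.005  0.004 -0.007] F [-0.4 -0.4  1.7] w 41.3 t 33.8167
```

```bash
python3 -m creep '-.1 -.1 -.8 0 0 0 1;0 0 -.8 0 0 0 1;0 0 -.8 0 0 0 1;0 0 -.8 0 0 0 1;0 0 -.5 0 0 0 1'; python3 -c "
from h import *
need((637,148.7,67),-83.25)"
```

```text
time_s: 34.23
ee_pos: [638.0, 148.5, 74.6]
ee_rot: [-179.5, 0.2, -82.9]
force: [-0.1, -0.1, -1.0]
gripper_width: 41.1
shift cm [-0.1   0.02 -0.76] rot [-0.005  0.008 -0.006] F [-0.1 -0.1 -1. ] w 41.1 t 34.2333
```

```bash
python3 -m creep '0 0 -.5 0 0 0 1;0 0 -.4 0 0 0 1'; python3 -c "
from h import *
need((637,148.7,67),-83.25)"
```

```text
time_s: 34.4
ee_pos: [637.9, 148.0, 66.8]
ee_rot: [-179.5, 0.2, -82.9]
force: [-10.2, -4.2, 40.9]
gripper_width: 41.1
shift cm [-0.09  0.07  0.02] rot [-0.004  0.008 -0.007] F [-10.2  -4.2  40.9] w 41.1 t 34.4
```

```bash
python3 -m creep '0 0 .1 0 0 0 -.4;0 0 0 0 0 0 -.4;0 0 0 0 0 0 -.4;0 0 2 0 .008 0 -.4;0 0 4 0 0 0 -.4;0 0 4 0 0 0 -.4;0 0 2 0 0 0 -.5;-.3 -4 0 0 0 0 -.5;-.3 -4 0 0 0 0 -.5;-.3 -4 0 0 0 0 -.5;-.3 -4 0 0 0 0 -.5;-.3 -4 0 0 0 0 -.5';python3 -m creep '-.3 -4 0 0 0 0 -.5;-.3 -4 0 0 0 0 -.5;-.3 -4 0 0 0 0 -.5;-.3 -4 0 0 0 0 -.5;-.2 -3 0 0 0 0 -.5;0 0 0 0 0 0 -.5';python3 -c "
from h import *
f=snap('wrist','w19.png')
need((608.5,-254.5,90),-83.25)
for z,p in ((125,(608.5,-254.5)),(107,(608.5,-254.5))): print(proj(f,p+(z,)))
t=snap('top','t19.png');s=vision.grab_frame('scene')
from blobs import blobs
P={'green':(666.5,-105.5),'blue':(657,-20.5),'yellow':(647,64),'red':(637,148.6)}
bt=blobs(t,(210,140,380,215),50);bs=blobs(s,(230,240,400,310),60)
for k in P:
  print(k,max(bt[k])[:2],np.round(proj(t,P[k]+(97,)),1),'|',[b[:2] for b in bs[k]],np.round(proj(s,P[k]+(93,)),1))
cv2.imwrite('pics/s19.png',cv2.resize(s['img'][200:330,160:420,::-1],None,fx=3,fy=3))
"
```

```text
time_s: 35.4
ee_pos: [623.1, -49.7, 188.6]
ee_rot: [-179.9, 0.3, -82.0]
force: [0.7, 0.4, 0.3]
gripper_width: 68.2
time_s: 35.9
ee_pos: [606.1, -255.6, 185.0]
ee_rot: [-179.9, 0.2, -82.3]
force: [0.1, 0.0, -0.9]
gripper_width: 68.4
shift cm [ 0.24 -0.13 -9.48] rot [-0.005  0.    -0.017] F [ 0.1  0.1 -0.5] w 68.5 t 35.95
[317.86119238 257.22233375]
[317.89316533 249.46481023]
green (276, [356.2, 177.0]) [356.2 175.1] | [(248, [249.0, 253.5])] [248.9 254.4]
blue (324, [317.5, 183.0]) [318.8 182. ] | [(324, [291.1, 262.2])] [288.  264.3]
yellow (286, [282.5, 191.5]) [281.5 189. ] | [(439, [330.8, 270.6])] [327.9 274.1]
red (352, [244.6, 195.6]) [243.9 196.1] | [(120, [375.0, 269.3]), (341, [369.5, 284.9]), (68, [367.8, 303.1])] [368.8 284.2]
```

View pics/w19.png

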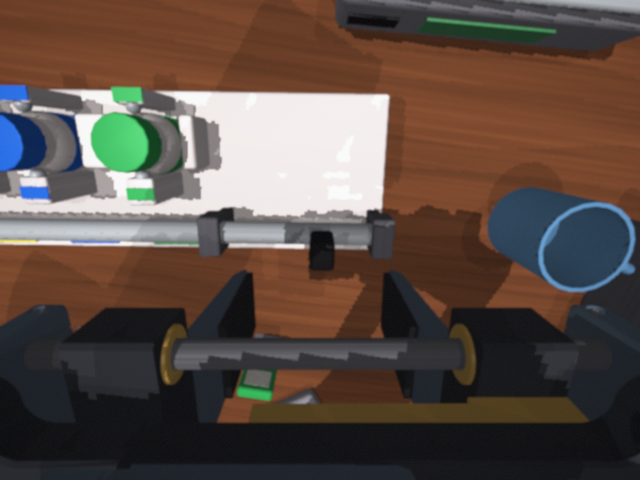

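View pics/s19.png

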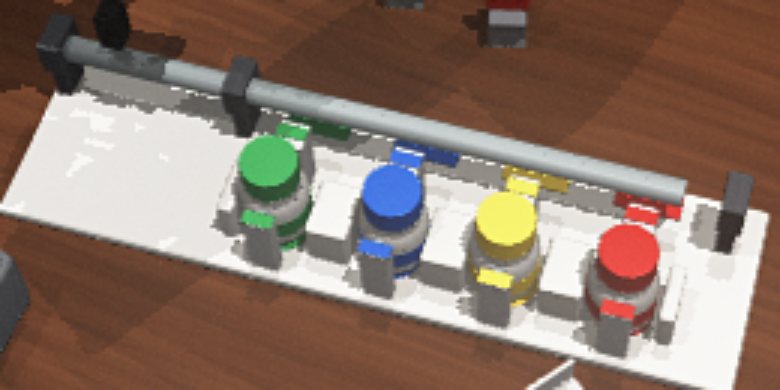

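```bash
python3 -m creep '.2 -.2 -3 -.005 0 -.016 0;0 0 -3 0 0 0 0;0 0 -1.5 0 0 0 0;0 0 0 0 0 0 0;0 0 0 0 0 0 0'; python3 -c "
from h import *
f=snap('wrist','w20.png')
need((608.5,-256.5,92),-83.25)"
```

```text
time_s: 36.47
ee_pos: [611.6, -243.0, 109.7]
ee_rot: [-179.7, 0.1, -82.5]
force: [0.6, -3.3, 1.8]
gripper_width: 45.9
shift cm [-0.33 -1.34 -1.8 ] rot [-0.002  0.006 -0.013] F [-0.1 -0.1 -0. ] w 45.8 t 36.5167
```

View pics/w20.png

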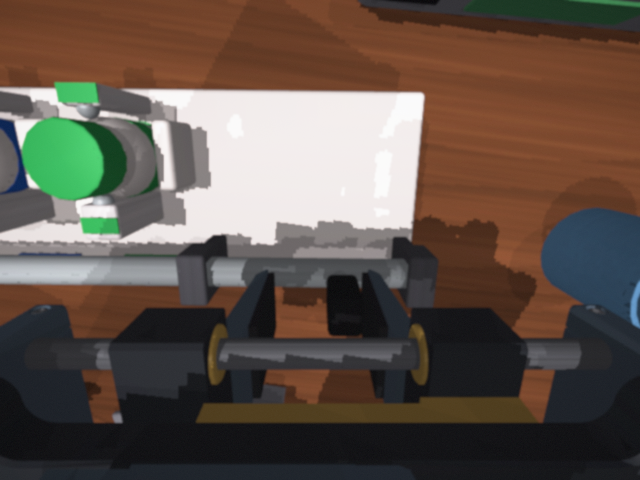

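```bash
python3 -m creep '-.2 -.8 0 0 0 -.01 0;0 -.2 -.8 0 0 0 0;0 0 -.8 0 0 0 0;0 0 0 0 0 0 0'; python3 -c "
from h import *
f=snap('wrist','w21.png')
need((608.5,-254.5,92),-83.25)"
```

```text
time_s: 36.85
ee_pos: [612.5, -252.9, 97.5]
ee_rot: [-179.2, -0.1, -83.0]
force: [0.2, 0.1, -1.1]
gripper_width: 45.7
shift cm [-0.43 -0.14 -0.62] rot [ 0.001  0.014 -0.004] F [-0.3  0.8  0.2] w 45.6 t 36.9
```

View pics/w21.png

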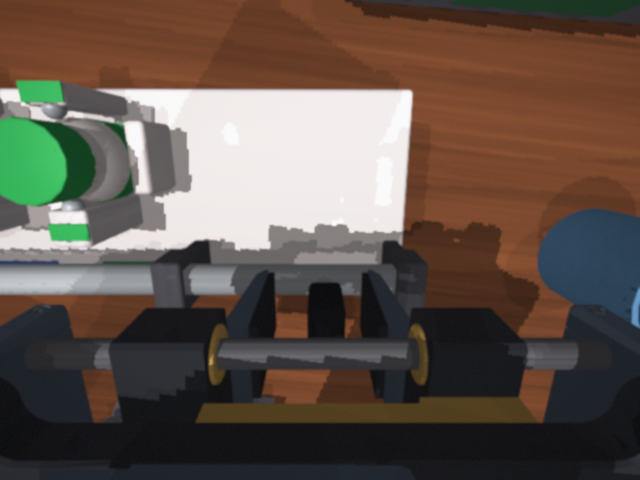

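Handle sits centred between the fingers, so I'll grip it.

```bash
python3 -m creep '-.3 -.1 -.4 0 .01 0 0;0 0 0 0 0 0 1;0 0 0 0 0 0 1;0 0 0 0 0 0 1;0 0 0 0 0 0 1;0 0 0 0 0 0 1' 20; python3 -c "
from h import *
need((608.5,-254.5,92),-83.25)"
```

```text
time_s: 37.4
ee_pos: [609.9, -255.4, 94.4]
ee_rot: [-179.8, -0.2, -83.0]
force: [-0.1, -2.9, -1.5]
gripper_width: 17.8
shift cm [-0.14  0.09 -0.24] rot [ 0.003  0.005 -0.004] F [-0.1 -2.9 -1.5] w 17.8 t 37.4
```

```bash
python3 -m creep '-.09 .8 0 0 0 0 1;-.09 .8 0 0 0 0 1;-.09 .8 0 0 0 0 1;-.09 .8 0 0 0 0 1'; python3 -c "
from h import *
need((602.9,-195.8,94),-83.25)"
```

```text
time_s: 37.73
ee_pos: [606.3, -225.7, 94.4]
ee_rot: [-179.7, -0.4, -83.2]
force: [0.4, -3.7, 0.5]
gripper_width: 18.0
shift cm [-0.34  2.99 -0.04] rot [ 0.007  0.006 -0.001] F [ 0.4 -3.7  0.5] w 18.0 t 37.7333
```

```bash
python3 -m creep '-.09 .8 0 0 0 0 1;-.09 .8 0 0 0 0 1;-.09 .8 0 0 0 0 1;-.09 .8 0 0 0 0 1'; python3 -c "
from h import *
need((602.9,-195.8,94),-83.25);snap('scene','s22.png')"
```

```text
time_s: 38.07
ee_pos: [604.2, -207.6, 94.2]
ee_rot: [-179.6, -2.5, -82.6]
force: [1.9, -33.7, -11.2]
gripper_width: 19.0
shift cm [-0.13  1.18 -0.02] rot [ 0.042  0.012 -0.012] F [  1.9 -33.7 -11.2] w 19.0 t 38.0667
```

View pics/s22.png

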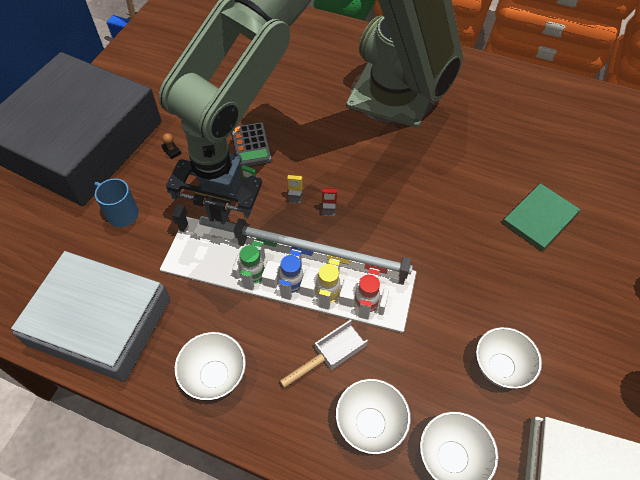

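```bash
python3 -c "
from h import *
s=vision.grab_frame('scene')
cv2.imwrite('pics/s23.png',cv2.resize(s['img'][190:300,160:420,::-1],None,fx=3,fy=3))
t=vision.grab_frame('top')
cv2.imwrite('pics/t23.png',cv2.resize(t['img'][170:260,200:460,::-1],None,fx=3,fy=3))
snap('wrist','w23.png')
need((602.9,-195.8,94),-83.25)
"
```

```text
shift cm [-0.13  1.18 -0.02] rot [ 0.04   0.012 -0.01 ] F [  2.  -28.6  -9.3] w 19.0 t 38.2667
```

View pics/s23.png

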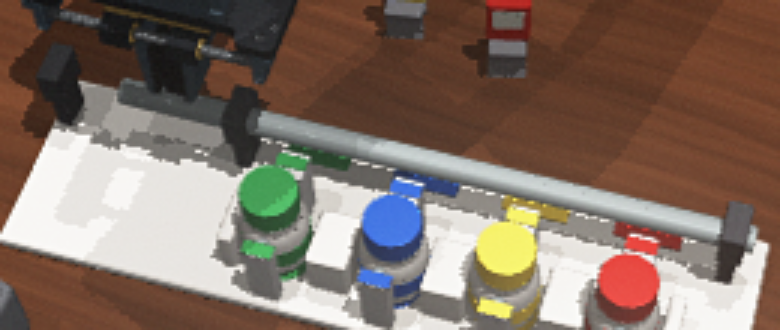

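View pics/t23.png

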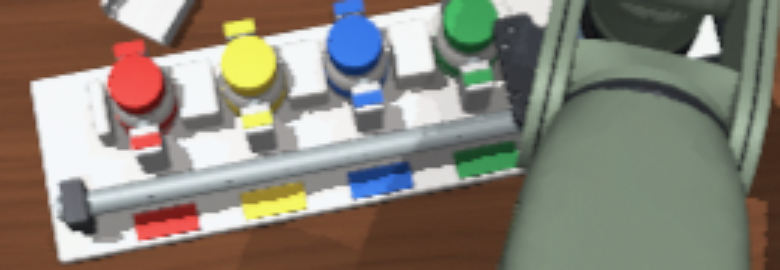

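View pics/w23.png

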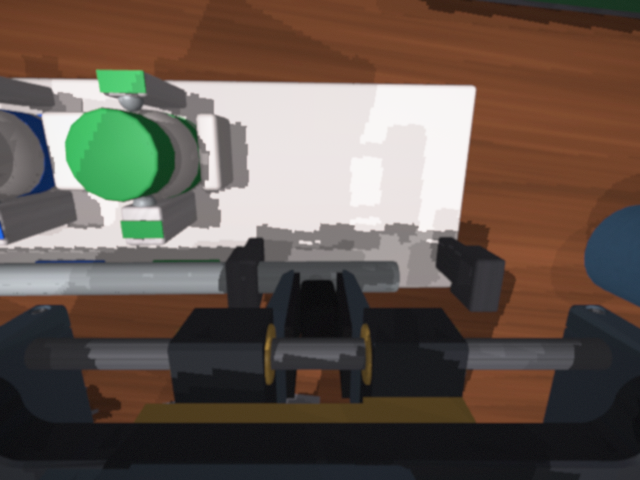

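```bash
python3 -c "
from h import *
s=vision.grab_frame('scene');t=vision.grab_frame('top')
a=cast(s,(387.5,263.9),60);b=cast(s,(410.5,269.5),60);print(b-a)
a=cast(t,(242.9,235),60);b=cast(t,(219.3,240),60);print(b-a)
for fr,n in((s,'scene'),(t,'top')):
  r=models.mark_of(n,'rail_handle'); print(r[:1])
cv2.imwrite('pics/s24.png',cv2.resize(s['img'][250:290,370:430,::-1],None,fx=10,fy=10,interpolation=cv2.INTER_CUBIC))
"
```

```text
[-5.56639829 49.06430377  0.        ]
[-7.42614199 53.6002369   0.        ]
[{'at': [219.6, 216.4], 'confidence': 0.68}]
[]
```

View pics/s24.png

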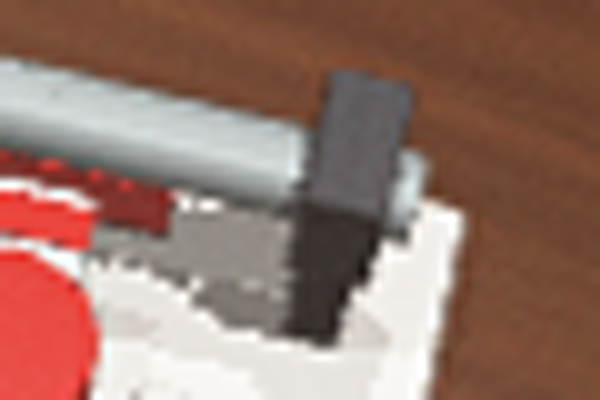

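```bash
python3 -c "
from h import *
t=vision.grab_frame('top');s=vision.grab_frame('scene');w=vision.grab_frame('wrist')
print(cast(t,(200+514/2.8,140+180/2.8),79), cast(s,(150+256/2.8,190+95/2.8),79), cast(w,(245,247),79))
print(cast(w,(320,292),125))
need((602.9,-195.8,94),-83.25)
"
```

```text
[ 598.89119251 -162.46717479   79.        ] [ 596.07317189 -159.57241451   79.        ] [ 623.26764521 -164.20889857   79.        ]
[ 621.11036903 -204.3507374   125.        ]
shift cm [-0.12  1.17 -0.02] rot [ 0.04   0.012 -0.01 ] F [  2.6 -28.8  -9. ] w 19.1 t 38.6167
```

```bash
python3 -c "
from h import *
t=vision.grab_frame('top');s=vision.grab_frame('scene');w=vision.grab_frame('wrist')
print(cast(t,(200+692/2.8,140+147/2.8),79), cast(s,(150+84/2.8,190+54/2.8),79), cast(w,(470,250),79))
"; python3 -m creep '0 -.2 0 .02 .006 -.005 1;0 0 0 .02 .006 -.005 1;0 0 0 0 0 0 1'; python3 -c "
from h import *
need((602.9,-195.8,94),-83.25)"; python3 -m creep '-.08 .7 0 0 0 0 1'; python3 -c "
from h import *
need((602.9,-195.8,94),-83.25)"
```

```text
[ 615.33865812 -309.10882229   79.        ] [ 613.02354852 -303.77761325   79.        ] [ 636.17761907 -291.4743274    79.        ]
time_s: 39.02
ee_pos: [604.3, -209.9, 94.1]
ee_rot: [-180.0, 0.1, -83.3]
force: [-1.4, -2.7, -1.6]
gripper_width: 18.1
shift cm [-0.14  1.41 -0.01] rot [-0.002  0.     0.002] F [-1.4 -2.7 -1.6] w 18.1 t 39.0167
time_s: 39.1
ee_pos: [604.0, -207.1, 94.2]
ee_rot: [-179.9, -0.4, -83.2]
force: [1.0, -30.4, -8.8]
gripper_width: 17.8
shift cm [-0.11  1.13 -0.02] rot [ 0.007  0.002 -0.001] F [  1.  -30.4  -8.8] w 17.8 t 39.1
```

```bash
python3 -m creep '0 -.1 0 0 0 0 0;0 0 0 0 0 0 0;0 0 0 0 0 0 0;0 0 2 0 0 .0 0;0 0 3 0 0 .0 0;0 0 4 0 0 .12 0;0 0 2 0 0 .12 0;-2.5 0 0 0 0 .12 0;-2.5 0 0 0 0 .12 0;-2.5 0 0 0 0 .12 0;-2.5 0 0 0 0 .12 0;-2.5 0 0 0 0 .12 0';python3 -m creep '-1 0 0 0 0 .12 0;0 0 0 0 0 .12 0;0 0 0 0 0 .12 0;0 0 0 0 0 .12 0;0 0 0 0 0 .12 0;0 0 0 0 0 .12 0;0 0 0 0 0 0 0';python3 -c "
from h import *
need((450,-215,200),6.75)
snap('wrist','w25.png')
for n in('scene','top'):
  f=vision.grab_frame(n);im=f['img']
  x0,y0,x1,y1=(230,150,350,220) if n=='scene' else (300,250,440,300)
  cv2.imwrite('pics/mm_%s.png'%n,cv2.resize(im[y0:y1,x0:x1,::-1],None,fx=5,fy=5,interpolation=cv2.INTER_CUBIC))
f=vision.grab_frame('scene'); cv2.imwrite('pics/s25.png',cv2.resize(f['img'][190:320,160:420,::-1],None,fx=3,fy=3))
"
```

```text
time_s: 40.1
ee_pos: [477.0, -190.9, 208.8]
ee_rot: [-179.9, -0.0, -33.0]
force: [-0.5, -0.9, 1.2]
gripper_width: 45.3
time_s: 40.68
ee_pos: [458.8, -180.3, 211.3]
ee_rot: [-179.4, 0.1, 10.1]
force: [-0.0, 1.0, 0.9]
gripper_width: 46.0
shift cm [-0.88 -3.47 -1.13] rot [-0.01  -0.003 -0.059] F [-0.   1.   0.9] w 46.0 t 40.6833
```

View pics/w25.png

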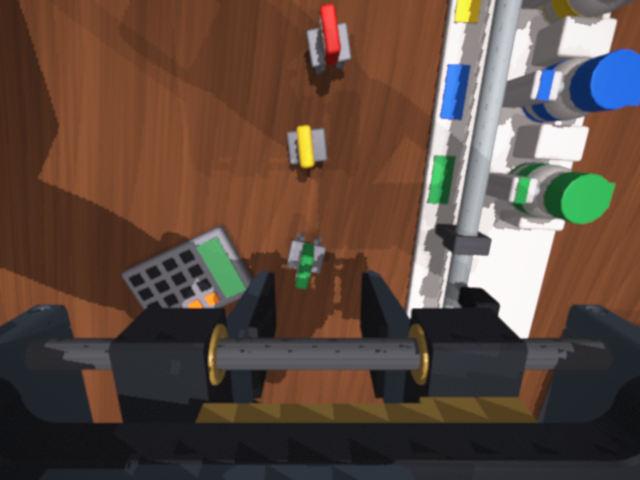

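View pics/s25.png

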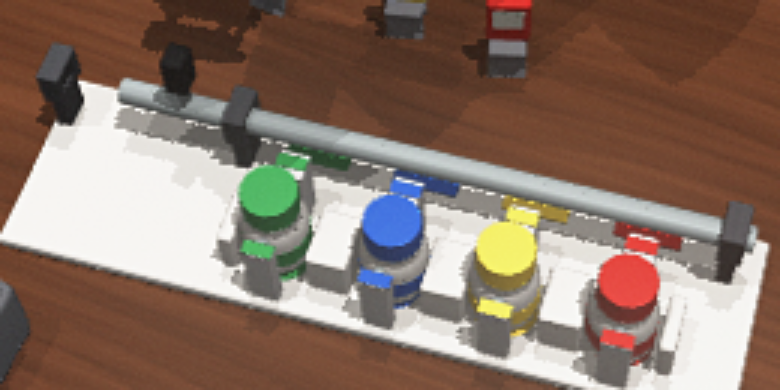

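View pics/mm_top.png

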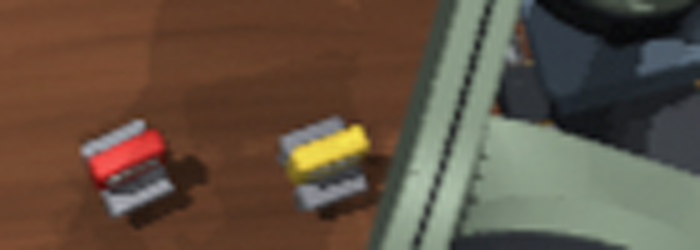

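```bash
cat > mk.py <<'E'
from h import *
from blobs import rng
from scipy.optimize import minimize
def mask(f,col,box):
  hsv=cv2.cvtColor(np.ascontiguousarray(f['img']),cv2.COLOR_RGB2HSV);m=np.zeros(hsv.shape[:2],np.uint8)
  for a,b in rng[col]: m|=cv2.inRange(hsv,(a,110,50),(b,255,255))
  k=np.zeros_like(m);x0,y0,x1,y1=[int(v) for v in box];k[max(y0,0):y1,max(x0,0):x1]=m[max(y0,0):y1,max(x0,0):x1]
  k=cv2.morphologyEx(k,cv2.MORPH_CLOSE,np.ones((7,7),np.uint8))
  return k
def hull(f,p,z0):
  x,y,a=p;c=[]
  for sx in(-6,6):
    for sy in(-17,17):
      for z in(z0+16,z0+61): c.append(proj(f,(x+np.cos(a)*sx-np.sin(a)*sy,y+np.sin(a)*sx+np.cos(a)*sy,z)))
  return cv2.convexHull(np.array(c,np.float32))
def fit(col,p0,cams,z0=22.7,pad=14):
  fs={c:vision.grab_frame(c) for c in cams};ms={}
  for c in cams:
    h=hull(fs[c],p0,z0)[:,0];b=[h[:,0].min()-pad,h[:,1].min()-pad,h[:,0].max()+pad,h[:,1].max()+pad]
    x0,y0=int(b[0]),int(b[1]);w=int(b[2]-b[0]);hh=int(b[3]-b[1])
    m=mask(fs[c],col,b)[max(y0,0):y0+hh,max(x0,0):x0+w]
    S=4;ms[c]=(cv2.resize(m,None,fx=S,fy=S,interpolation=cv2.INTER_LINEAR)>127,max(x0,0),max(y0,0),S)
  def cost(q,per=False):
    p=(q[0],q[1],q[2]/30);t=[]
    for c in cams:
      m,x0,y0,S=ms[c];k=np.zeros(m.shape,np.uint8)
      cv2.fillConvexPoly(k,np.round(((hull(fs[c],p,z0)-[x0,y0]+.5)*S)*16).astype(np.int32),1,shift=4)
      k=k>0;t.append(1-(k&m).sum()/max(1,(k|m).sum()))
    return t if per else sum(t)
  best=None
  for a in np.arange(p0[2]-.6,p0[2]+.61,.2):
    r=minimize(cost,[p0[0],p0[1],a*30],method='Nelder-Mead',options=dict(initial_simplex=[[p0[0],p0[1],a*30],[p0[0]+6,p0[1],a*30],[p0[0],p0[1]+6,a*30],[p0[0],p0[1],a*30+5]]))
    if best is None or r.fun<best.fun: best=r
  q=best.x;print(col,cams,np.round(q[:2],1),'yaw',round(np.degrees(q[2]/30),1),'1-IoU',np.round(cost(q,True),2))
  return q[0],q[1],np.degrees(q[2]/30)
if __name__=='__main__':
  fit('green',(450,-222,0.),['scene','wrist'])
  for c in(['scene'],['top'],['wrist'],['scene','top','wrist']):
    fit('yellow',(437,-106,.1),c)
  fit('red',(438,-16,.1),['scene','top','wrist'])
  s=vision.grab_frame('scene');print(cast(s,(219.3,206.5),125)-cast(s,(196.8,203.6),125))
E
python3 mk.py
```

```text
green ['scene', 'wrist'] [ 450.3 -215.8] yaw 0.1 1-IoU [0.57 0.22]
yellow ['scene'] [ 435.1 -104.8] yaw 22.5 1-IoU [0.14]
yellow ['top'] [ 433.6 -105.6] yaw 22.1 1-IoU [0.26]
yellow ['wrist'] [ 432.8 -104.6] yaw 16.3 1-IoU [0.11]
yellow ['scene', 'top', 'wrist'] [ 432.8 -104.8] yaw 17.9 1-IoU [0.18 0.27 0.12]
red ['scene', 'top', 'wrist'] [437.4 -16. ] yaw 16.8 1-IoU [0.38 0.17 0.19]
[-11.57876028  48.22751306   0.        ]
```

```bash
python3 -m creep '3.6 -.7 0 0 0 -.03 0;3.6 -.7 0 0 0 -.03 0;3.6 -.7 0 0 0 0 0;3 -.6 0 0 0 0 0;0 0 -2 0 0 0 0;0 0 -2 0 0 0 0;0 0 0 0 0 0 0'; python3 -c "
from h import *
need((603.5,-207,94),6.75);snap('wrist','w26.png')"
```

```text
time_s: 42.07
ee_pos: [602.2, -209.3, 169.5]
ee_rot: [-179.5, 0.1, 6.2]
force: [-0.3, -0.8, -0.8]
gripper_width: 45.6
shift cm [ 0.13  0.23 -7.55] rot [-0.009 -0.002  0.009] F [-0.3 -0.8 -0.8] w 45.6 t 42.0667
```

View pics/w26.png

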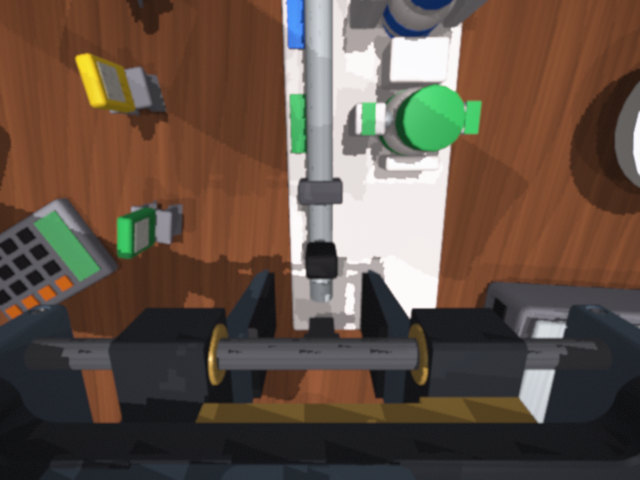

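Run:
```python
from h import *
w=vision.grab_frame('wrist');im=w['img']
cv2.imwrite('pics/w26c.png',cv2.resize(im[160:350,270:370,::-1],None,fx=4,fy=4,interpolation=cv2.INTER_CUBIC)[:600])
print('guide',cast(w,(320,185),79),'handle',cast(w,(322,262),125),'rail tail',cast(w,(320,300),60),'green plate',cast(w,(298,124),12))
print('pred green rail pt',proj(w,(592.0,-114.3,60)),'px for handle centre y',[(y,proj(w,(603,y,125)).round(1).tolist(),proj(w,(603,y,89)).round(1).tolist()) for y in(-213,-207,-195)])
```

```text
guide [ 597.7565189  -158.58591998   79.        ] handle [ 603.77272359 -203.43773646  125.        ] rail tail [ 609.40165296 -261.77149129   60.        ] green plate [ 573.38931587 -114.44641755   12.        ]
pred green rail pt [318.77336186 123.52902798] px for handle centre y [(-213, [319.3, 275.3], [319.0, 258.1]), (-207, [320.2, 266.9], [319.9, 250.7]), (-195, [322.3, 249.8], [321.6, 235.6])]
```

View pics/w26c.png

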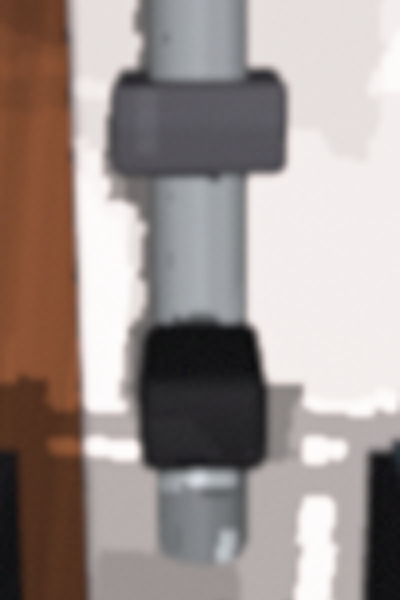

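```bash
python3 -m creep '.1 .2 -3 -.008 0 .009 0;0 0 -3 0 0 0 0;0 0 -1 0 0 0 0;0 0 0 0 0 0 0'; python3 -c "
from h import *
need((603.5,-207,94),6.75)"
```

```text
time_s: 42.5
ee_pos: [606.6, -209.2, 109.4]
ee_rot: [179.6, -0.8, 6.7]
force: [-0.2, 0.3, 0.6]
gripper_width: 45.5
shift cm [-0.31  0.22 -1.54] rot [0.006 0.015 0.001] F [-0.2  0.3  0.6] w 45.5 t 42.5
```

```bash
python3 -m creep '-.3 .2 -1.2 .006 .013 0 0;0 0 -.2 0 0 0 0;0 0 0 0 0 0 1;0 0 0 0 0 0 1;0 0 0 0 0 0 1;0 0 0 0 0 0 1' 40; python3 -c "
from h import *
need((603.5,-207,94),6.75)"; python3 -m creep '-.03 .3 0 0 0 0 1;-.05 .4 0 0 0 0 1'; python3 -c "
from h import *
need((603.5,-207,94),6.75)"
```

```text
time_s: 43.0
ee_pos: [604.4, -208.6, 101.2]
ee_rot: [179.8, -0.3, 6.7]
force: [-9.8, -1.5, 2.0]
gripper_width: 21.7
shift cm [-0.09  0.16 -0.72] rot [0.003 0.006 0.001] F [-9.8 -1.5  2. ] w 21.7 t 43.0
time_s: 43.17
ee_pos: [604.5, -208.6, 101.3]
ee_rot: [179.0, -0.4, 6.9]
force: [1.3, -13.0, -6.1]
gripper_width: 21.4
shift cm [-0.1   0.16 -0.73] rot [ 0.017  0.009 -0.002] F [  1.3 -13.   -6.1] w 21.4 t 43.1667
```

```bash
python3 -m creep '.1 -.8 0 0 0 0 1;.1 -.8 0 0 0 0 1;.1 -.8 0 0 0 0 1;.1 -.8 0 0 0 0 1;.1 -.8 0 0 0 0 1;.1 -.8 0 0 0 0 1'; python3 -m creep '.05 -.4 0 0 0 0 1;.05 -.4 0 0 0 0 1;.05 -.4 0 0 0 0 1'; python3 -c "
from h import *
need((603.5,-207,94),6.75)"
```

```text
time_s: 43.67
ee_pos: [610.0, -255.1, 101.3]
ee_rot: [179.6, -0.3, 6.9]
force: [-0.5, 3.1, -0.3]
gripper_width: 21.5
time_s: 43.92
ee_pos: [611.6, -268.3, 101.3]
ee_rot: [179.7, -0.3, 6.7]
force: [-1.4, 16.3, 2.3]
gripper_width: 21.8
shift cm [-0.81  6.13 -0.73] rot [0.004 0.005 0.   ] F [-1.4 16.3  2.3] w 21.8 t 43.9167
```

The withdrawn stop is at y=-268.3 and the other stop at -208.6. That is a 60 mm stroke, so the first stop was fully home. Pushing it back in.

```bash
python3 -m creep '-.1 .8 0 0 0 0 1;-.1 .8 0 0 0 0 1;-.1 .8 0 0 0 0 1;-.1 .8 0 0 0 0 1;-.1 .8 0 0 0 0 1;-.1 .8 0 0 0 0 1;-.1 .7 0 0 0 0 1;-.05 .5 0 0 0 0 1;-.03 .3 0 0 0 0 1;-.03 .3 0 0 0 0 1';  python3 -c "
from h import *
need((603.5,-207,94),6.75)"
```

```text
time_s: 44.75
ee_pos: [604.5, -208.6, 101.4]
ee_rot: [178.3, -0.4, 7.1]
force: [1.4, -17.9, -6.1]
gripper_width: 21.7
shift cm [-0.1   0.16 -0.74] rot [ 0.029  0.011 -0.005] F [  1.4 -17.9  -6.1] w 21.7 t 44.75
```

```bash
python3 -m creep '0 -.1 0 0 0 0 0;0 0 0 0 0 0 0;0 0 0 0 0 0 0;0 0 2 .02 .01 0 0;0 0 3 0 0 .0 0;0 0 4 0 0 0 0;-3.8 -.1 0 0 0 0 0;-3.8 -.1 0 0 0 0 0;-3.8 -.1 0 0 0 0 0;-3.2 -.1 0 0 0 0 0;0 0 0 0 0 0 0;0 0 0 0 0 0 0'; python3 -c "
from h import *
from mk import *
need((450,-216,60),0);snap('wrist','w27.png')
fit('green',(450,-216,0.),['wrist']);fit('green',(450,-216,0.),['scene'])
"
```

```text
time_s: 45.75
ee_pos: [456.5, -204.0, 200.0]
ee_rot: [179.9, -0.7, 7.2]
force: [0.6, -0.1, -0.3]
gripper_width: 45.5
shift cm [ -0.65  -1.2  -14.  ] rot [ 0.     0.013 -0.125] F [ 0.6 -0.1 -0.3] w 45.5 t 45.75
green ['wrist'] [ 450.2 -215.1] yaw 0.8 1-IoU [0.21]
green ['scene'] [ 448.8 -217.6] yaw -18.6 1-IoU [0.54]
```

View pics/w27.png

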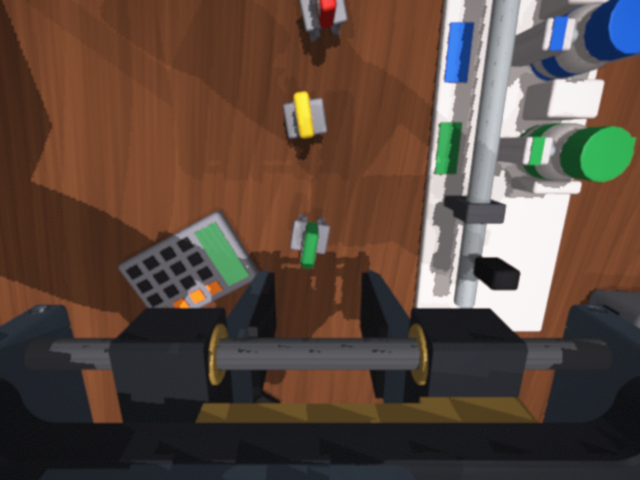

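```bash
python3 -m creep '-.3 -.6 0 0 .006 -.06 0;-.3 -.6 0 0 .006 -.06 0;0 0 -3 0 0 0 0;0 0 -3 0 0 0 0;0 0 -3 0 0 0 0;0 0 0 0 0 0 0;0 0 0 0 0 0 0'; python3 -c "
from h import *
need((450,-216,46),0);snap('wrist','w28.png')
"
```

```text
time_s: 46.48
ee_pos: [463.6, -217.4, 107.0]
ee_rot: [179.9, -0.5, 0.3]
force: [0.7, -0.3, 0.7]
gripper_width: 45.8
shift cm [-1.36  0.14 -6.1 ] rot [ 0.002  0.009 -0.005] F [ 0.7 -0.3  0.7] w 45.8 t 46.4833
```

View pics/w28.png

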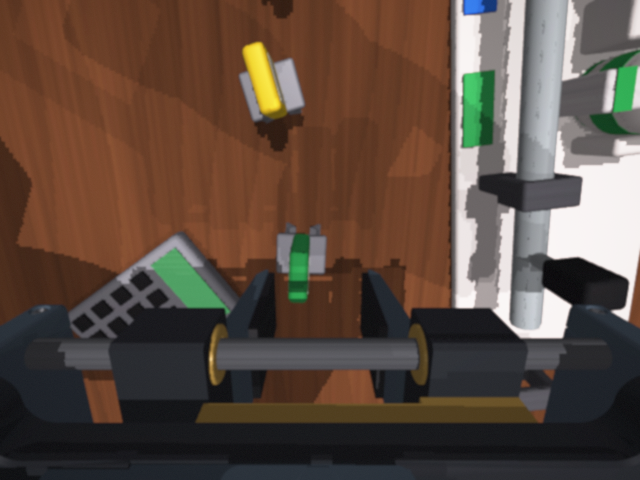

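```bash
python3 -m creep '-1 .1 0 0 .008 0 0;-.4 .1 -2 0 0 0 0;0 0 -1.5 0 0 0 0;0 0 0 0 0 0 0;0 0 0 0 0 0 0'; python3 -c "
from h import *
from mk import *
fit('green',(450,-216,0.),['wrist'])
need((450,-216,46),0);snap('wrist','w29.png')
"
```

```text
time_s: 46.95
ee_pos: [453.5, -217.3, 78.8]
ee_rot: [179.5, -0.6, 0.4]
force: [0.3, -1.3, 0.2]
gripper_width: 45.6
green ['wrist'] [ 450.6 -215.2] yaw -2.9 1-IoU [0.17]
shift cm [-0.37  0.14 -3.3 ] rot [ 0.008  0.011 -0.007] F [ 0.4 -0.1  0.7] w 45.5 t 47.0
```

View pics/w29.png

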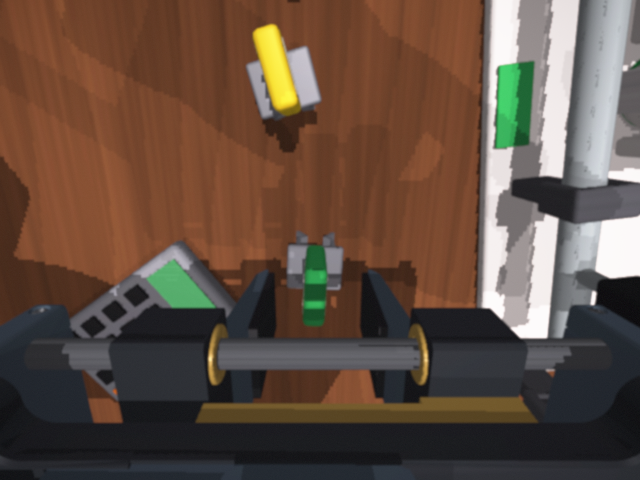

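```bash
python3 -m creep '-.3 .2 -1.2 .008 .01 -.01 0;0 0 -1.2 0 0 0 0;0 0 -.4 0 0 0 0;0 0 0 0 0 0 0'; python3 -c "
from h import *
need((450.5,-215.5,46),-1);snap('wrist','w30.png')
"
```

```text
time_s: 47.38
ee_pos: [452.7, -216.4, 52.8]
ee_rot: [179.8, -0.4, -0.3]
force: [-0.5, 0.4, 0.4]
gripper_width: 45.8
shift cm [-0.22  0.09 -0.68] rot [ 0.003  0.007 -0.012] F [-0.5  0.4  0.4] w 45.8 t 47.3833
```

View pics/w30.png

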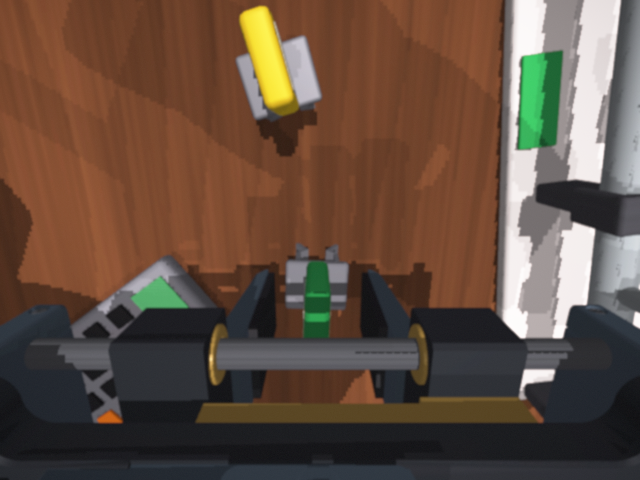

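```bash
python3 -m creep '-.2 .1 -.6 0 0 0 0;0 0 0 0 0 0 1;0 0 0 0 0 0 1;0 0 0 0 0 0 1;0 0 0 0 0 0 1;0 0 0 0 0 0 1' 30; python3 -c "
from h import *
need((450.5,-215.5,46),0)"; python3 -m creep '0 0 2 0 0 .03 1;0 0 4 0 0 .03 1;0 0 4 0 0 .03 1;0 0 2 0 0 .03 1;3 2.2 0 0 0 0 1;3 2.2 0 0 0 0 1;3 2.2 0 0 0 0 1;3 2.2 0 0 0 0 1;.8 .6 0 0 0 0 1;0 0 0 0 0 0 1;0 0 0 0 0 0 1'; python3 -c "
from h import *
need((592.3,-113.8,130),6.75);f=snap('wrist','w31.png')
print(proj(f,(592.3,-113.8,60)))
"
```

```text
time_s: 47.93
ee_pos: [451.4, -215.7, 47.7]
ee_rot: [179.8, -0.5, -0.3]
force: [-0.0, -0.4, -0.5]
gripper_width: 15.3
shift cm [-0.09  0.02 -0.17] rot [0.004 0.009 0.005] F [-0.  -0.4 -0.5] w 15.3 t 47.9333
time_s: 48.85
ee_pos: [581.4, -117.0, 175.0]
ee_rot: [179.7, -0.5, 6.7]
force: [-0.1, 0.1, -1.3]
gripper_width: 11.9
shift cm [ 1.09  0.32 -4.5 ] rot [0.003 0.01  0.   ] F [-0.1  0.1 -1.3] w 11.9 t 48.85
[330.78015386 238.22849338]
```

View pics/w31.png

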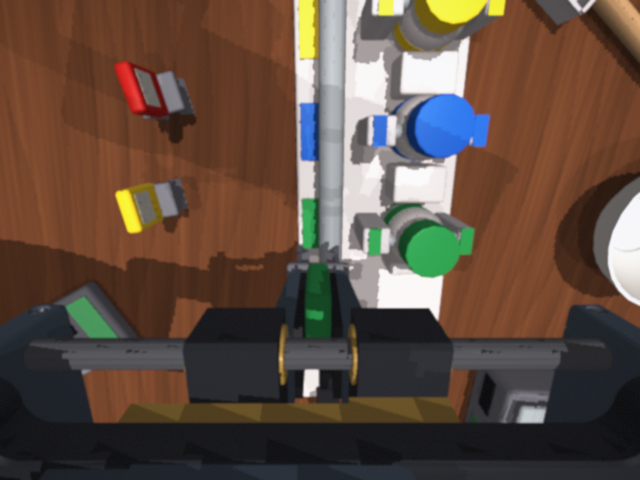

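```bash
python3 -m creep '.6 .2 0 .003 .01 0 1;.5 .1 -1 0 0 0 1;0 0 -1.5 0 0 0 1;0 0 0 0 0 0 1;0 0 0 0 0 0 1'; python3 -c "
from h import *
need((592.3,-113.8,130),6.75);f=snap('wrist','w32.png')
"
```

```text
time_s: 49.32
ee_pos: [589.5, -118.0, 148.4]
ee_rot: [180.0, 0.2, 6.4]
force: [-0.6, 0.4, -1.3]
gripper_width: 11.7
shift cm [ 0.28  0.42 -1.84] rot [ 0.001 -0.004  0.007] F [-0.6  0.4 -1.3] w 11.7 t 49.3167
```

View pics/w32.png

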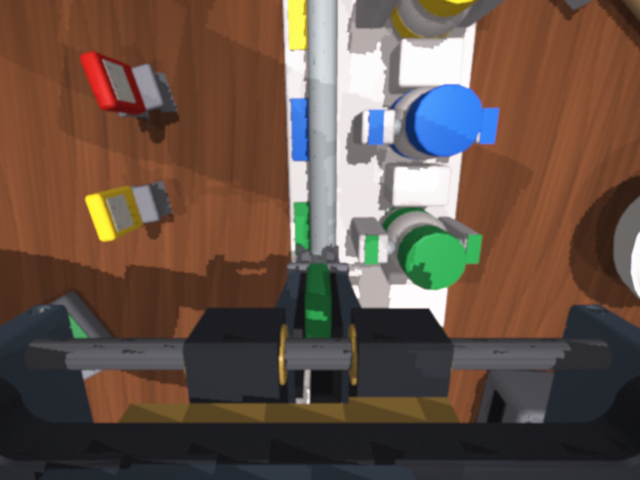

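```bash
python3 -m creep '.2 .4 -1 0 0 .006 1;.1 .1 -1 0 0 0 1;0 0 -.6 0 0 0 1;0 0 0 0 0 0 1;0 0 0 0 0 0 1'; python3 -c "
from h import *
need((592.3,-113.8,115),6.75)"
```

```text
time_s: 49.78
ee_pos: [592.2, -113.2, 120.2]
ee_rot: [180.0, 0.2, 6.7]
force: [0.7, -0.8, -1.0]
gripper_width: 11.7
shift cm [ 0.01 -0.06 -0.52] rot [ 0.001 -0.004  0.001] F [ 0.7 -0.8 -1. ] w 11.7 t 49.7833
```

```bash
python3 -m creep '0 0 -.6 0 0 0 1;0 0 -.6 0 0 0 1;0 0 -.6 0 0 0 1'; python3 -c "
from h import *
need((592.3,-113.8,85),6.75)"; python3 -m creep '0 0 -.6 0 0 0 1;0 0 -.6 0 0 0 1'; python3 -c "
from h import *
need((592.3,-113.8,85),6.75)
f=snap('wrist','w33.png')"
```

```text
time_s: 50.03
ee_pos: [594.2, -113.5, 104.3]
ee_rot: [179.9, -0.1, 6.7]
force: [-1.0, 0.7, 14.8]
gripper_width: 11.5
shift cm [-0.19 -0.03 -1.93] rot [0.002 0.002 0.001] F [-1.   0.7 14.8] w 11.5 t 50.0333
time_s: 50.2
ee_pos: [594.7, -113.9, 94.0]
ee_rot: [179.8, -0.2, 6.7]
force: [-2.8, -0.1, -0.2]
gripper_width: 12.0
shift cm [-0.24  0.01 -0.9 ] rot [0.003 0.004 0.001] F [-2.8 -0.1 -0.2] w 12.0 t 50.2
```

View pics/w33.png

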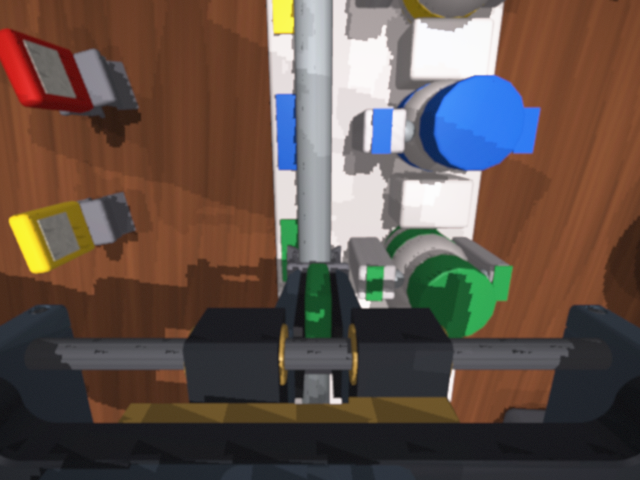

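```bash
python3 -m creep '0 0 -.5 0 0 0 1;0 0 -.4 0 0 0 1'; python3 -c "
from h import *
need((592.3,-113.8,85),6.75)"; python3 -m creep '0 0 -.4 0 0 0 1;0 0 -.3 0 0 0 1'; python3 -c "
from h import *
need((592.3,-113.8,85),6.75)"
```

```text
time_s: 50.42
ee_pos: [594.0, -114.1, 89.2]
ee_rot: [179.8, -0.2, 6.7]
force: [-10.7, 1.2, 35.6]
gripper_width: 11.7
shift cm [-0.17  0.03 -0.42] rot [0.004 0.004 0.   ] F [-10.7   1.2  35.6] w 11.7 t 50.4167
time_s: 50.58
ee_pos: [593.9, -114.1, 89.5]
ee_rot: [179.7, -0.3, 6.7]
force: [-5.0, 0.8, 12.5]
gripper_width: 11.7
shift cm [-0.16  0.03 -0.45] rot [0.004 0.007 0.   ] F [-5.   0.8 12.5] w 11.7 t 50.5833
```

```bash
python3 -m creep '0 0 0 0 0 0 .3;0 0 0 0 0 0 .2;0 0 0 0 0 0 0;0 0 0 0 0 0 0;0 0 2 0 0 0 0;0 0 4 0 0 0 0;0 0 4 0 0 .05 0;0 0 1 0 0 .05 0;-3.8 .2 0 0 0 .05 0;-3.8 .2 0 0 0 .05 0;-3.8 .2 0 0 0 0 0;-3.2 -1 0 0 0 0 0'; python3 -m creep '0 0 0 0 0 0 0;0 0 0 0 0 0 0'; python3 -c "
from h import *
from mk import *
fit('yellow',(433,-105,.32),['wrist']);fit('yellow',(433,-105,.32),['wrist','scene'])
need((433,-105,46),18);snap('wrist','w34.png')
f=snap('scene','s34.png')
cv2.imwrite('pics/s34c.png',cv2.resize(f['img'][190:290,200:420,::-1],None,fx=3.5,fy=3.5))
fit('green',(593,-114,.118),['scene'],z0=60)
"
```

```text
time_s: 51.58
ee_pos: [450.5, -116.9, 197.7]
ee_rot: [179.6, -0.4, 18.9]
force: [0.1, -1.5, 0.3]
gripper_width: 45.7
time_s: 51.75
ee_pos: [444.1, -117.1, 197.1]
ee_rot: [179.7, -0.2, 18.8]
force: [1.2, 0.2, 0.3]
gripper_width: 45.4
yellow ['wrist'] [ 432.7 -103.7] yaw 17.3 1-IoU [0.12]
yellow ['wrist', 'scene'] [ 433. -105.] yaw 15.8 1-IoU [0.12 0.18]
shift cm [ -1.28   1.21 -15.1 ] rot [ 0.003  0.005 -0.015] F [-0.3 -0.2 -1. ] w 45.7 t 51.9
green ['scene'] [ 588.6 -115.7] yaw -19.4 1-IoU [0.66]
```

View pics/s34c.png

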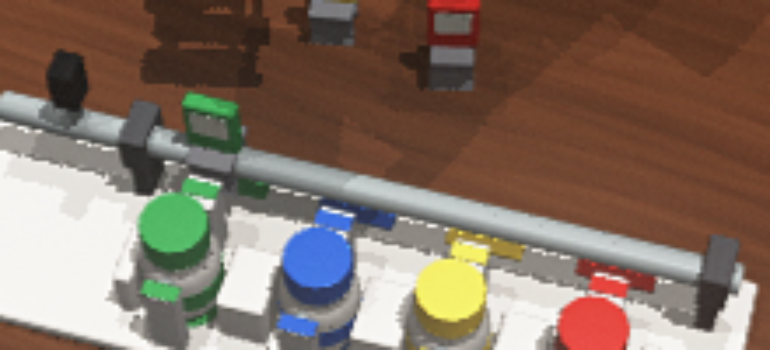

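View pics/w34.png

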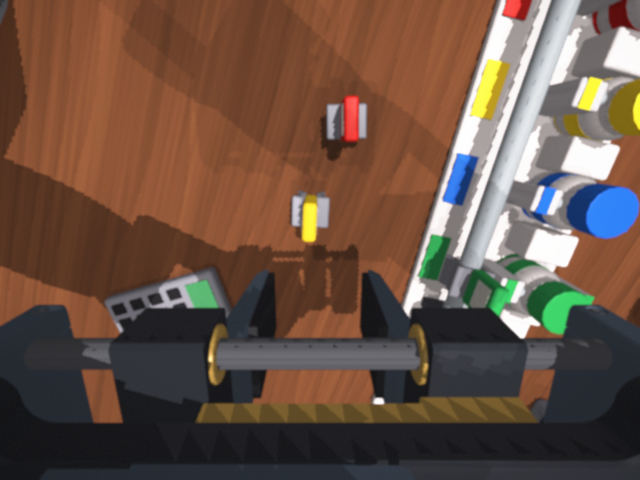

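```bash
python3 -c "
from h import *
f=vision.grab_frame('scene');print(proj(f,(593,-114,121)),proj(f,(593,-114,125)),proj(f,(593,-114,131)))"; python3 -m creep '-.7 .6 0 0 0 -.007 0;-.5 .5 -1 0 0 -.007 0;0 0 -3.5 0 0 0 0;0 0 -3 0 0 0 0;0 0 -1 0 0 0 0;0 0 0 0 0 0 0;0 0 0 0 0 0 0'; python3 -c "
from h import *
from mk import *
fit('yellow',(433,-105,.32),['wrist'])
need((433,-105,46),18);snap('wrist','w35.png')
"
```

```text
[259.25721242 218.59635575] [259.09910368 217.52655628] [258.86029236 215.91070489]
time_s: 52.68
ee_pos: [434.5, -103.1, 109.5]
ee_rot: [179.7, -0.3, 18.0]
force: [-0.5, -0.5, 0.3]
gripper_width: 45.5
yellow ['wrist'] [ 433.1 -104.2] yaw 17.6 1-IoU [0.11]
shift cm [-0.17 -0.18 -6.38] rot [ 0.003  0.007 -0.001] F [ 0.3  0.7 -0. ] w 45.7 t 52.7333
```

View pics/w35.png

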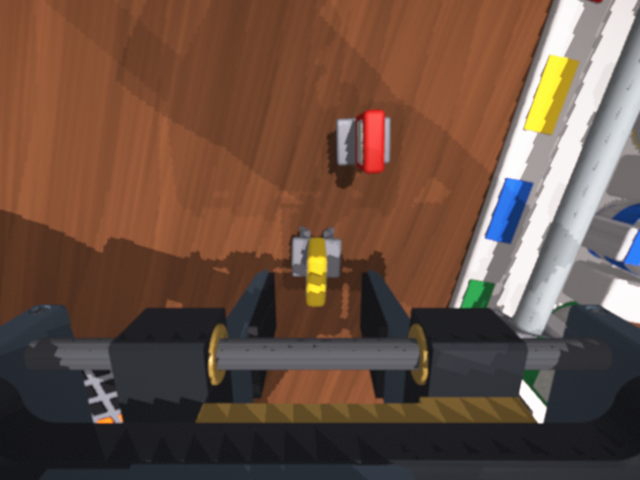

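The wrist view shows the yellow marker square between the fingers at (316,260), and green's tab top is at the height expected when snapped on. I'll descend onto yellow.

```bash
python3 -m creep '-.1 -.1 -2 0 .006 0 0;0 0 -2 0 0 0 0;0 0 -1.2 0 0 0 0;0 0 0 0 0 0 0;0 0 0 0 0 0 0'; python3 -c "
from h import *
need((433,-104.5,46),18)"
```

```text
time_s: 53.2
ee_pos: [440.6, -105.8, 63.3]
ee_rot: [179.2, -0.9, 18.0]
force: [0.3, -0.2, 0.3]
gripper_width: 45.6
shift cm [-0.76  0.13 -1.73] rot [ 0.008  0.019 -0.001] F [ 0.3 -0.2  0.3] w 45.6 t 53.2
```

```bash
python3 -m creep '-.6 .1 -1 .008 .018 0 0;-.2 0 -.5 0 0 0 0;0 0 0 0 0 0 0'; python3 -c "
from h import *
need((433,-104.5,46),18)"
```

```text
time_s: 53.45
ee_pos: [434.4, -105.3, 50.2]
ee_rot: [179.9, -0.3, 18.0]
force: [-0.1, 0.3, -0.3]
gripper_width: 45.4
shift cm [-0.14  0.08 -0.42] rot [ 0.001  0.005 -0.001] F [-0.1  0.3 -0.3] w 45.4 t 53.45
```

```bash
python3 -m creep '-.1 .1 -.4 0 0 0 0;0 0 0 0 0 0 1;0 0 0 0 0 0 1;0 0 0 0 0 0 1;0 0 0 0 0 0 1;0 0 0 0 0 0 1;0 0 0 0 0 0 1;0 0 0 0 0 0 1;0 0 0 0 0 0 1' 30; python3 -c "
from h import *
need((433,-104.5,46),18)"
```

```text
time_s: 54.2
ee_pos: [434.0, -104.5, 46.9]
ee_rot: [179.8, -0.4, 18.0]
force: [-0.6, -0.0, -0.7]
gripper_width: 11.5
shift cm [-0.1  -0.   -0.09] rot [ 0.001  0.008 -0.   ] F [-0.6 -0.  -0.7] w 11.5 t 54.2
```

```bash
python3 -m creep '0 0 2 0 0 0 1;0 0 4 0 0 -.05 1;0 0 4 0 0 -.05 1;0 0 2 0 0 -.05 1;2.7 3.1 0 0 0 -.046 1;2.7 3.1 0 0 0 0 1;2.7 3.1 0 0 0 0 1;2.7 3.1 0 0 0 0 1;1.5 1.6 0 0 0 0 1;0 0 0 0 0 0 1;0 0 0 0 0 0 1'; python3 -c "
from h import *
need((573,55,130),6.75);f=snap('wrist','w36.png')
"
```

```text
time_s: 55.12
ee_pos: [558.4, 41.6, 173.0]
ee_rot: [-180.0, -0.5, 5.9]
force: [-0.8, 0.0, -0.6]
gripper_width: 11.5
shift cm [ 1.46  1.34 -4.3 ] rot [-0.002  0.008  0.015] F [-0.8  0.  -0.6] w 11.5 t 55.1167
```

View pics/w36.png

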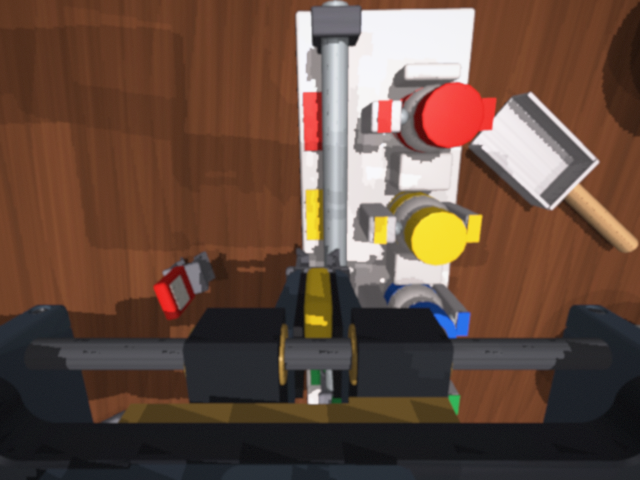

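```bash
python3 -c "
from h import *
f=vision.grab_frame('wrist')
print(proj(f,(573,55,60)),proj(f,(561.1,155,60)),cast(f,(336,215),60))"; python3 -m creep '.8 .7 0 -.002 .008 .015 1;.7 .6 -1 0 0 0 1;0 0 -1.5 0 0 0 1;0 0 0 0 0 0 1;0 0 0 0 0 0 1'; python3 -c "
from h import *
need((573,55,130),6.75)"
```

```text
[336.96066624 227.98059275] [336.98923467  98.83104336] [570.88734792  65.96658898  60.        ]
time_s: 55.63
ee_pos: [572.5, 51.2, 146.8]
ee_rot: [179.9, 0.1, 6.4]
force: [0.3, -0.2, -0.1]
gripper_width: 11.8
shift cm [ 0.05  0.38 -1.68] rot [ 0.001 -0.001  0.006] F [ 0.3 -0.2 -0.1] w 11.8 t 55.6333
```

```bash
python3 -m creep '0 .3 -1 0 0 .006 1;0 .1 -1 0 0 0 1;0 0 -.6 0 0 0 1;0 0 0 0 0 0 1;0 0 0 0 0 0 1'; python3 -c "
from h import *
need((573,55,115),6.75)
f=snap('wrist','w37.png')"
```

```text
time_s: 56.05
ee_pos: [572.3, 54.9, 118.3]
ee_rot: [179.9, 0.1, 6.7]
force: [-0.0, -0.2, -0.6]
gripper_width: 11.8
shift cm [ 0.07  0.01 -0.33] rot [ 0.001 -0.002  0.   ] F [-0.  -0.2 -0.6] w 11.8 t 56.05
```

View pics/w37.png

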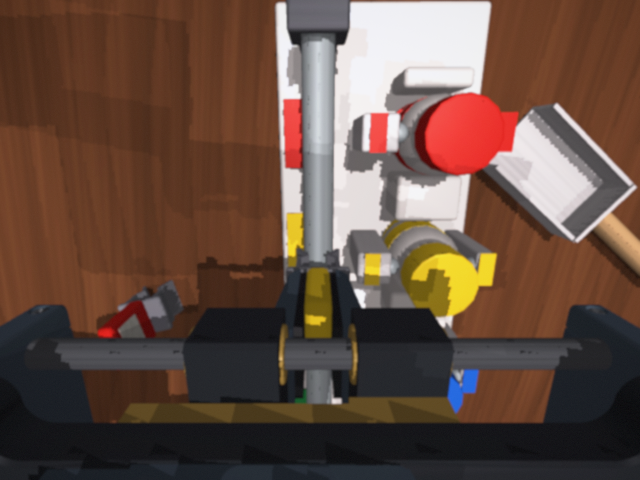

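The rail at column 318 lines up with the marker at column 319. Pressing on.

```bash
python3 -m creep '0 0 -.6 0 0 0 1;0 0 -.6 0 0 0 1;0 0 -.6 0 0 0 1;0 0 -.6 0 0 0 1'; python3 -c "
from h import *
need((573,55,84),6.75)"; python3 -m creep '0 0 -.6 0 0 0 1;0 0 -.4 0 0 0 1'; python3 -c "
from h import *
need((573,55,84),6.75)"
```

```text
time_s: 56.43
ee_pos: [574.3, 55.0, 96.7]
ee_rot: [179.9, -0.3, 6.7]
force: [-1.0, -0.5, 9.2]
gripper_width: 11.9
shift cm [-0.13 -0.   -1.27] rot [0.001 0.005 0.   ] F [-1.  -0.5  9.2] w 11.9 t 56.4333
time_s: 56.6
ee_pos: [573.7, 54.9, 86.6]
ee_rot: [179.9, -0.2, 6.7]
force: [-0.8, -0.2, -1.8]
gripper_width: 11.7
shift cm [-0.07  0.01 -0.26] rot [0.001 0.004 0.   ] F [-0.8 -0.2 -1.8] w 11.7 t 56.6
```

```bash
python3 -m creep '0 0 -.4 0 0 0 1;0 0 -.3 0 0 0 1'; python3 -c "
from h import *
need((573,55,84),6.75)"
```

```text
time_s: 56.77
ee_pos: [573.5, 54.9, 84.4]
ee_rot: [179.9, -0.3, 6.7]
force: [-8.8, -1.3, 29.8]
gripper_width: 11.8
shift cm [-0.05  0.01 -0.04] rot [0.001 0.005 0.   ] F [-8.8 -1.3 29.8] w 11.8 t 56.7667
```

```bash
python3 -m creep '0 0 0 0 0 0 .3;0 0 0 0 0 0 .2;0 0 0 0 0 0 0;0 0 0 0 0 0 0;0 0 2 0 0 0 0;0 0 4 0 0 0 0;0 0 4 0 0 .05 0;0 0 1 0 0 .05 0;-3.3 -1.7 0 0 0 .05 0;-3.3 -1.7 0 0 0 .04 0;-3.3 -1.7 0 0 0 0 0;-2.8 -1.5 0 0 0 0 0'; python3 -m creep '0 0 0 0 0 0 0;0 0 0 0 0 0 0'; python3 -c "
from h import *
from mk import *
fit('red',(437,-16,.32),['wrist']);fit('red',(437,-16,.32),['wrist','top'])
need((437,-16,46),18);snap('wrist','w38.png')
f=vision.grab_frame('scene')
cv2.imwrite('pics/s38c.png',cv2.resize(f['img'][170:290,200:420,::-1],None,fx=3.5,fy=3.5))
"
```

```text
time_s: 57.77
ee_pos: [448.8, -10.4, 193.6]
ee_rot: [179.8, -0.4, 18.5]
force: [-0.6, -0.2, 0.2]
gripper_width: 45.8
time_s: 57.93
ee_pos: [442.8, -12.4, 193.0]
ee_rot: [179.8, -0.2, 18.3]
force: [1.2, 0.6, 1.1]
gripper_width: 45.8
red ['wrist'] [437.4 -15.7] yaw 19.3 1-IoU [0.14]
red ['wrist', 'top'] [437.4 -15.5] yaw 20.8 1-IoU [0.13 1.  ]
shift cm [ -0.73  -0.42 -14.69] rot [ 0.002  0.004 -0.006] F [0.1 0.5 0.9] w 45.6 t 58.0833
```

View pics/s38c.png

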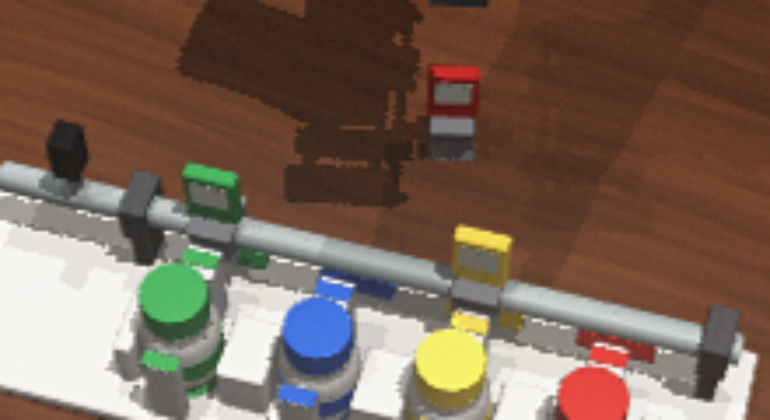

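View pics/w38.png

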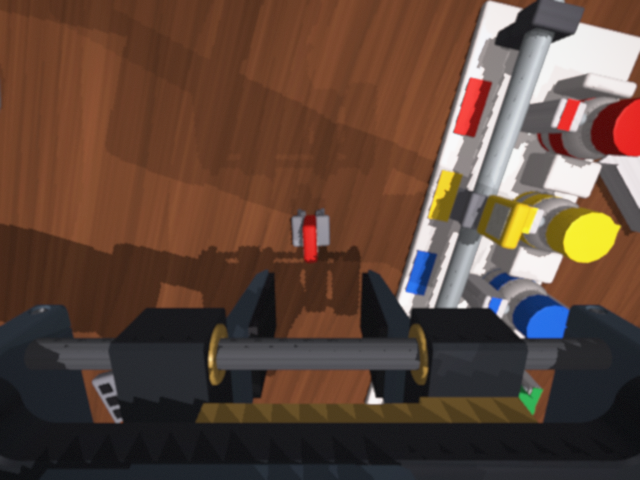

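Green and yellow look the same height on the rail: the tab tops sit about equally far above it. Red is at (437.4,-15.6) with yaw about 19°.

```bash
python3 -m creep '-.5 -.4 -1 0 0 .005 0;-.2 0 -3.5 0 0 0 0;0 0 -3.5 0 0 0 0;0 0 -2 0 .006 0 0;0 0 0 0 0 0 0;0 0 0 0 0 0 0'; python3 -c "
from h import *
from mk import *
fit('red',(437,-16,.32),['wrist'])
need((437.4,-15.6,46),18.5);snap('wrist','w39.png')
"
```

```text
time_s: 58.68
ee_pos: [445.0, -13.6, 90.3]
ee_rot: [179.8, -0.3, 19.0]
force: [0.2, -0.1, -0.9]
gripper_width: 45.8
red ['wrist'] [437.4 -15.2] yaw 18.9 1-IoU [0.1]
shift cm [-0.77 -0.2  -4.46] rot [ 0.002  0.006 -0.008] F [-1.1 -0.5  0.4] w 45.6 t 58.7333
```

View pics/w39.png

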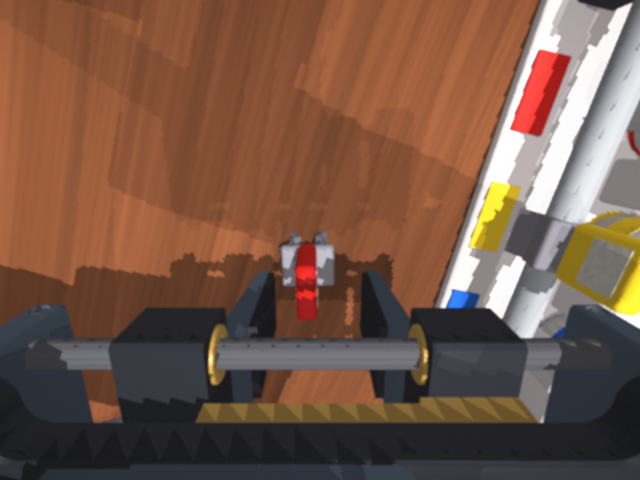

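```bash
python3 -m creep '-.7 -.2 -.5 0 .006 0 0;-.1 0 -1.5 0 0 0 0;0 0 -1.2 0 0 0 0;0 0 -.3 0 0 0 0;0 0 0 0 0 0 0'; python3 -c "
from h import *
need((437.4,-15.6,46),19)"
```

```text
time_s: 59.2
ee_pos: [441.6, -16.2, 60.8]
ee_rot: [179.5, -0.8, 19.0]
force: [0.1, -0.7, -1.3]
gripper_width: 45.5
shift cm [-0.42  0.06 -1.48] rot [ 0.003  0.015 -0.   ] F [ 0.1 -0.7 -1.3] w 45.5 t 59.2
```

```bash
python3 -m creep '-.4 0 -.9 .003 .015 0 0;-.1 0 -.5 0 0 0 0;0 0 0 0 0 0 0'; python3 -c "
from h import *
need((437.4,-15.6,46),19)"
```

```text
time_s: 59.45
ee_pos: [437.6, -16.4, 47.9]
ee_rot: [179.9, -0.2, 19.0]
force: [-0.1, -0.1, 0.3]
gripper_width: 45.5
shift cm [-0.02  0.08 -0.19] rot [ 0.     0.003 -0.   ] F [-0.1 -0.1  0.3] w 45.5 t 59.45
```

```bash
python3 -m creep '0 .1 -.1 0 0 0 1;0 0 0 0 0 0 1;0 0 0 0 0 0 1;0 0 0 0 0 0 1;0 0 0 0 0 0 1;0 0 0 0 0 0 1;0 0 0 0 0 0 1;0 0 0 0 0 0 1;0 0 0 0 0 0 1' 30; python3 -c "
from h import *
need((437.4,-15.6,46),19)";python3 -m creep '0 0 2 0 0 0 1;0 0 4 0 0 -.05 1;0 0 4 0 0 -.05 1;0 0 2 0 0 -.05 1;2.6 3.1 0 0 0 -.06 1;2.6 3.1 0 0 0 0 1;2.6 3.1 0 0 0 0 1;2.6 3.1 0 0 0 0 1;1.2 1.6 0 0 0 0 1;0 0 0 0 0 0 1;0 0 0 0 0 0 1'; python3 -c "
from h import *
need((563.3,139.4,130),6.75);f=snap('wrist','w40.png')
"
```

```text
time_s: 60.2
ee_pos: [438.3, -15.3, 47.6]
ee_rot: [179.9, -0.3, 19.0]
force: [0.4, 0.3, -0.1]
gripper_width: 11.8
shift cm [-0.09 -0.03 -0.16] rot [ 0.     0.005 -0.   ] F [ 0.4  0.3 -0.1] w 11.8 t 60.2
time_s: 61.12
ee_pos: [555.2, 130.8, 173.6]
ee_rot: [-179.9, -0.2, 6.1]
force: [-0.7, 0.4, -0.9]
gripper_width: 11.8
shift cm [ 0.81  0.86 -4.36] rot [-0.003  0.004  0.011] F [-0.7  0.4 -0.9] w 11.8 t 61.1167
```

View pics/w40.png

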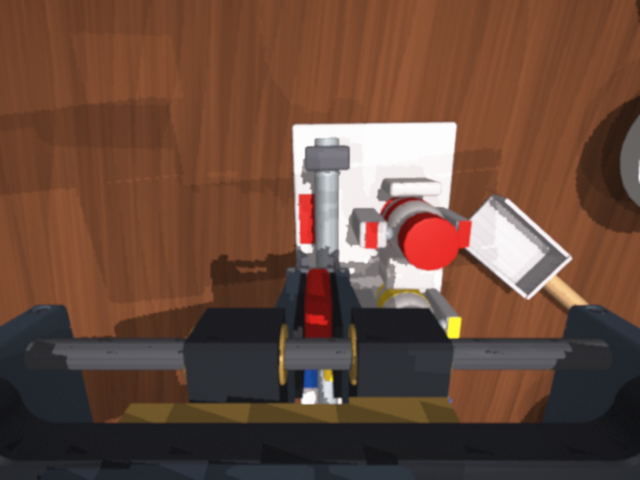

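```bash
python3 -m creep '.5 .5 0 0 .004 .011 1;.3 .4 -1 0 0 0 1;0 0 -1.5 0 0 0 1;0 0 0 0 0 0 1;0 0 0 0 0 0 1'; python3 -c "
from h import *
need((563.3,139.4,130),6.75)"
```

```text
time_s: 61.58
ee_pos: [561.0, 136.2, 146.9]
ee_rot: [-179.9, 0.2, 6.5]
force: [-0.7, -0.1, -0.8]
gripper_width: 12.0
shift cm [ 0.23  0.32 -1.69] rot [-0.002 -0.003  0.004] F [-0.7 -0.1 -0.8] w 12.0 t 61.5833
```

```bash
python3 -m creep '.1 .3 -1 0 0 .004 1;.1 .1 -1 0 0 0 1;0 0 -.6 0 0 0 1;0 0 0 0 0 0 1;0 0 0 0 0 0 1'; python3 -c "
from h import *
need((563.3,139.4,115),6.75);snap('wrist','w41.png')"
```

```text
time_s: 62.0
ee_pos: [562.6, 139.3, 118.7]
ee_rot: [-179.9, 0.2, 6.7]
force: [-0.6, 0.8, -0.7]
gripper_width: 11.8
shift cm [ 0.07  0.01 -0.37] rot [-0.002 -0.003  0.001] F [-0.6  0.8 -0.7] w 11.8 t 62.0
```

View pics/w41.png

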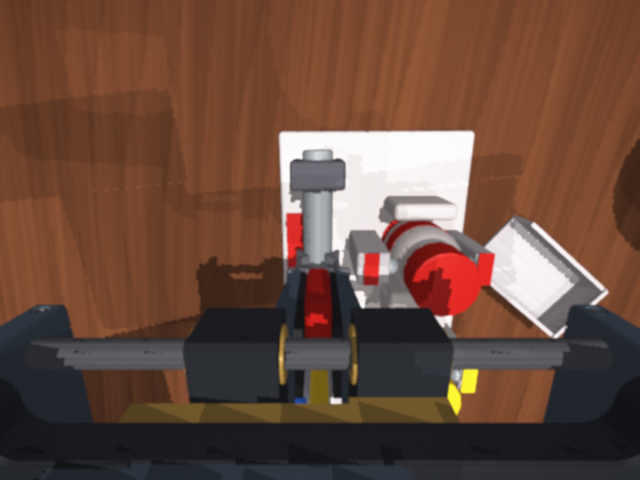

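The red marker at column 318 lines up with the rail at column 317. Pressing on.

```bash
python3 -m creep '0 0 -.6 0 0 0 1;0 0 -.6 0 0 0 1;0 0 -.6 0 0 0 1;0 0 -.6 0 0 0 1;0 0 -.6 0 0 0 1;0 0 -.4 0 0 0 1'; python3 -c "
from h import *
need((563.3,139.4,85),6.75)"; python3 -m creep '0 0 -.4 0 0 0 1;0 0 -.2 0 0 0 1'; python3 -c "
from h import *
need((563.3,139.4,85),6.75)"
```

```text
time_s: 62.55
ee_pos: [563.5, 139.7, 86.9]
ee_rot: [-179.9, -0.1, 6.7]
force: [-1.0, -0.1, -1.6]
gripper_width: 12.1
shift cm [-0.02 -0.03 -0.19] rot [-0.003  0.001  0.001] F [-1.  -0.1 -1.6] w 12.1 t 62.55
time_s: 62.72
ee_pos: [563.4, 139.7, 85.2]
ee_rot: [-179.9, -0.1, 6.7]
force: [-4.2, -0.3, 15.5]
gripper_width: 12.0
shift cm [-0.01 -0.03 -0.02] rot [-0.003  0.002  0.001] F [-4.2 -0.3 15.5] w 12.0 t 62.7167
```

```bash
python3 -m creep '0 0 -.4 0 0 0 1'; python3 -m creep '0 0 0 0 0 0 .3;0 0 0 0 0 0 .2;0 0 0 0 0 0 0;0 0 0 0 0 0 0;0 0 2 0 0 0 0;0 0 4 0 0 0 0;0 0 4 0 0 0 0;0 0 1 0 0 0 0;-3.3 -1.7 0 0 0 0 0;-3.3 -1.7 0 0 0 0 0;-3.3 -1.7 0 0 0 0 0;-2.8 -1.5 0 0 0 0 0'; python3 -m creep '-4 0 2 0 0 0 0;-2 0 2 0 0 0 0;0 0 0 0 0 0 0'; python3 -c "
from h import *
from mk import *
R=lambda s:(582.6-9.96*s,-29.4+84.4*s)
for c in ('scene','top'):
  f=vision.grab_frame(c)
  x0,y0,x1,y1=(160,180,430,330) if c=='scene' else (200,150,470,280)
  cv2.imwrite('pics/fin_%s.png'%c,cv2.resize(f['img'][y0:y1,x0:x1,::-1],None,fx=2.9,fy=2.9,interpolation=cv2.INTER_CUBIC))
  for n,p in (('green',(593,-114)),('yellow',(573.3,55)),('red',(563.3,139.4))):
    print(c,n,'tabtop pred',((proj(f,p+(121,))-[x0,y0])*2.9).round(),'base axis',((proj(f,p+(60,))-[x0,y0])*2.9).round())
"
```

```text
time_s: 62.8
ee_pos: [563.4, 139.7, 85.1]
ee_rot: [-179.8, -0.2, 6.7]
force: [-10.6, -1.9, 37.6]
gripper_width: 12.1
time_s: 63.8
ee_pos: [438.9, 74.5, 193.7]
ee_rot: [-179.8, -0.4, 6.9]
force: [-0.4, -0.7, 0.0]
gripper_width: 45.4
time_s: 64.05
ee_pos: [373.9, 71.4, 229.8]
ee_rot: [-179.9, 0.2, 6.7]
force: [0.9, 0.9, -0.3]
gripper_width: 45.4
scene green tabtop pred [288. 112.] base axis [295. 157.]
scene yellow tabtop pred [514. 165.] base axis [512. 210.]
scene red tabtop pred [631. 193.] base axis [624. 236.]
top green tabtop pred [475. 155.] base axis [469. 176.]
top yellow tabtop pred [252. 197.] base axis [257. 216.]
top red tabtop pred [140. 219.] base axis [150. 236.]
```

View pics/fin_scene.png

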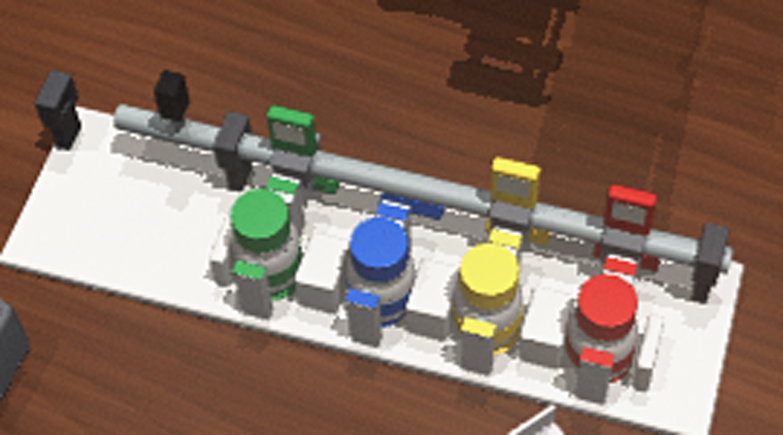

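View pics/fin_top.png

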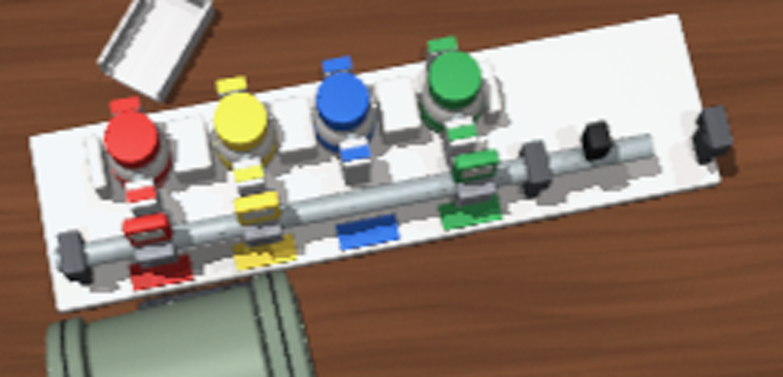

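```bash
python3 -c "
from h import *
snap('top','t_end.png');snap('scene','s_end.png')
for c in('top','scene'): print(c,[(round(r['confidence'],2),np.round(r['at'])) for r in models.mark_of(c,'mark_blue')])"
```

```text
top []
scene [(0.32, array([312., 280.]))]
```

View pics/t_end.png

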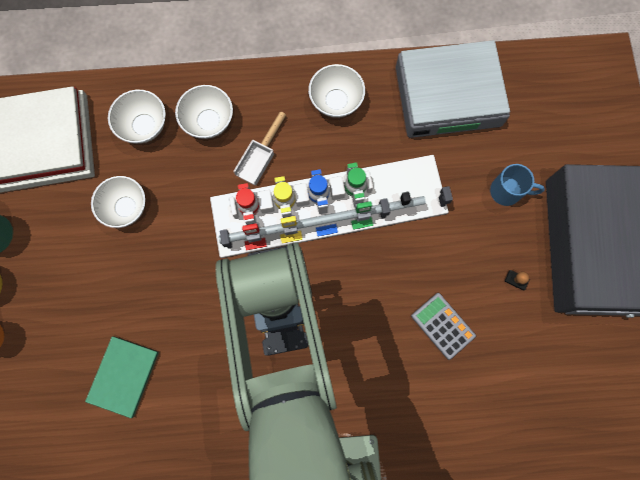

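View pics/s_end.png

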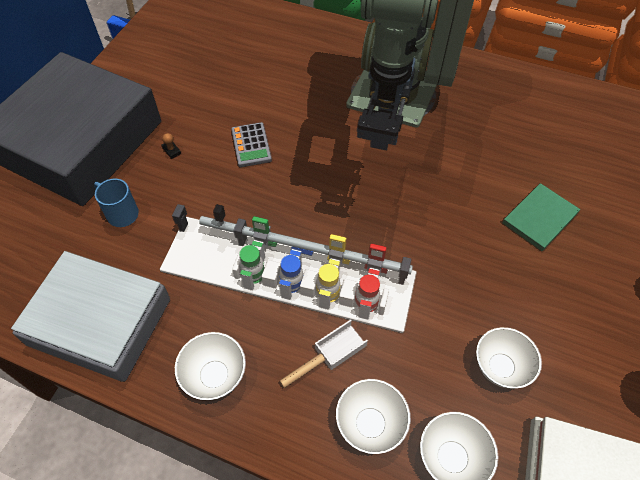

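The counter is clear of jars and markers, with no blue marker anywhere. The bystanders are where they started and the gripper is clear of everything, so I'm handing in.

```bash
python3 -c "
from h import *
print(job.job_done())"
```

```text
the job is handed in; nothing more can be done
None
```

I handed the job in at about 64 s with every jar, the rail bolt and every marker in place as far as I could check. The interface gives no verdict, so this rests on my own measurements.

- **Jars:** All four are pushed home in the bays of their lid colours. Green, yellow and red stopped on the floor at 34–45 N. Blue showed no clear force rise, but it stopped moving at the expected height. Yellow tilted in the grip on the first try, so I set it on the counter, gripped it again and then seated it straight.
- **Rail:** The bolt is fully in its keeper. My pictures first suggested only about 50 mm of travel, so I pulled it back to the other stop. That measured a full 60 mm stroke, and I pushed it home again.
- **Markers:** Green, yellow and red are snapped on the rail in front of their bays. Their tab tops were within about 1 pixel of the predicted fully snapped position in the scene picture. Green stopped about 4 mm higher in tool height than expected. I put this down to it slipping in the grip, because its pictured height matches the others.
- **Blue marker:** It was absent, and no camera view showed one. The network's only hits for it were false, one of them at high confidence (0.68).
- **Other things:** The bystanders look unmoved in the last pictures, and the gripper was clear of everything at hand-in.
- **Possible concern:** The wrist force reached about 45 N while seating the yellow jar and 41 N on the red. These were held in the fingers, so I don't expect them to count against the 40 N limit on the arm and gripper body.

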